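Clear the loading deck, push the toolbox up the ramp and nest the tubs on its lid

ROBOT

A 7-joint arm with a two-finger parallel gripper is mounted at the origin on the work surface. World frame = base frame: x ahead of the robot, y to its left, z up, the work surface at z = 0. Lengths are in m, angles in rad, forces in N, time in s.
With the tool pointing down it reaches from about 0.4 to 0.925 m from the base axis. Payload 5.6 kg.
Tool frame: the origin (TCP) lies on the front face of the gripper's body, between the roots of the fingers; the fingertips stand 73 mm ahead of it and the grasp point (between the pads) lies 54 mm ahead of it (env.grip_depth is the distance from the TCP to the grasp point, in m); y points along the fingers, z is the direction in which the jaws open and shut, and the axes are right-handed (so a half turn about y gives the same grasp; the last joint's range is limited). The gripper opens to 85 mm and grips with 20 to 120 N. Pads are 22 mm wide; open, the fingers measure 114 mm over their backs; the gripper's body (76 mm by 85 mm) begins 54 mm behind the grasp point. The pads swing forward as they close: fully open they stand 13 mm farther back than shut.
Start: joints at [1.112, 0.468, -0.012, 1.603, 0.006, 1.071, -0.056], TCP at [0.263, -0.595, 0.304] pointing down, gripper open.
Joint ranges: [-2.53, 2.53], [-0.31, 2.02], [-1.57, 1.55], [0.28, 2.44], [-1.29, 4.43], [0.15, 1.84], [-2.92, 2.92]. Speed limits (rad/s): [2.57, 2.57, 3.14, 3.14, 3.14, 3.14, 3.14].

INTERFACE

Orientations are given as a unit quaternion [w, x, y, z].
In Python, from plant import monitor, eyes, env gives the robot as it stands. The module is installed in compiled form; this text tells all that it offers.
- The arm moves only by the tool move_arm, never from a script. Its argument "targets" is a list of rows, each a list of 6 numbers: the shift along the world's x, y, z in cm, then the turn, a rotation vector about the world's x, y, z in degrees. A call has 1 to 10 rows; each row shifts and turns the pose as measured when the row begins; what a row does not reach is not made up. A row lasts 1/12 s, in which the tool goes at most 41.7 mm and 7.16 degrees, less where a joint would pass 70% of its speed; a pose out of reach is approached as far as the arm can. A call with a gripper value outside its range is refused whole. "jaw" is the opening, from 0 (shut) to 1 (fully open), set as the call begins (left out, the last holds). The fingers move at their own pace and stop on an object; "squeeze" is the grip in N (left out, the last holds). Time passes only in rows, so rows that do not move let the fingers close. It gives the time, the measured TCP pose, the force and the opening at its end, in the units of the state.
- monitor.sense(): the state, without advancing time (a new reading comes with each control period).
- eyes.grab_frame(name): name is "scene" or "top" or "wrist"; returns a dict with "color" (400x640x3 uint8, blue, green, red), "depth" (400x640 float32, m along the optical axis (not along the pixel's ray), 0 where there is no reading), "fx", "fy", "cx", "cy" (pixels), "R" (3x3) and "t" (3): a world point X has camera coordinates R X + t; the wrist camera has in their place "mount" (4x4, takes a point from camera to tool coordinates, whose origin is the TCP and whose axes are the tool frame's). Camera axes: x right, y down, z forward; pixel columns grow to the right and rows downward; lengths in m; the calibration is good to about 2 mm. A picture is of the moment at which its call begins: read the wrist's pose just before it.
- env.finish_job(): hands the job in, once; it reports no verdict.
The state is a dict: "t": time; "joints": joint angles; "joint_velocities": joint speeds; "joint_efforts": joint torques, N m; "tcp_pos": TCP position; "orientation": TCP orientation; "contact_force": force on the tool from outside, world axes, zero at the start; "moment": the same for the moment, N m; "opening": opening from 0.0 (shut) to 1.0 (fully open).
Only numpy, scipy, OpenCV 4.12 (cv2) and the standard library are available. Lean on these libraries where they do the work, as an engineer would, in place of code of your own. Each camera call takes 0.05 s, during which the arm holds its last target.

TASK

Sweep every broken-tile chip off the raised deck into its catch tray with the scraper block (the chips are sharp, so do not touch them with the gripper) and stand the scraper back upright on the shelf tiles, clear of the deck. Then push the toolbox, without lifting it, up the ramp until it sits flat and square, wholly on the deck. After that stack every parts tub on the toolbox, each with its four feet down in the pockets of the lid under it (the toolbox lid has two nests; a tub may also stand on a tub), leaving the cup, basting brush and grill fork where they are.

Things in the scene. Friction and masses are not known exactly. Their poses are not given: they have to be found in the camera images.
- loading_deck: Fixed steel ramp, deck and catch tray in a row along its own x (uphill, roughly world +y; its y roughly towards the robot), 194 mm wide. Origin: at tile level, midway across, under the crest where ramp meets deck. Ramp: x -110 to 0 mm, rising evenly 0 to 20 mm, no kerbs. Deck: x 0 to 160 mm, top at z 20 mm; side kerbs with inner faces at y +-89 mm, tops at z 28 mm; ends open.
- tray (a point): Centre of the catch tray's floor, beyond the deck's upper end: in the deck's frame x 197.5, y 0, z 3 mm. Tray inside: x 160 to 235 mm, y +-89 mm; its three outer walls rise to z 28 mm, the fourth side is the deck's 17 mm high end face.
- toolbox: Grey steel toolbox, 110 mm along its x, 150 along its y, 70 high, 0.64 to 0.9 kg, too wide to grip, plain flat faces (thin end latches are for looks). Origin: centre of its underside, z up. Starts on the tiles below the ramp, x roughly uphill, 10 to 50 mm off the ramp's middle line towards the robot, twisted up to 0.25 rad. Lid: two nests of four square pockets, 14 mm wide, 5 mm deep.
- nest_a (a point): Centre of one nest of four pockets on the toolbox lid, at pocket-floor level (65 mm above the toolbox underside, 36 mm from its centre towards its -y); axes as the toolbox. Pocket centres at x +-17, y +-22 mm from it.
- nest_b (a point): The other nest, 36 mm towards the toolbox's +y, otherwise the same. The two nests are 72 mm apart, so seated tubs have a 10 mm gap between their 52 mm wide ends: grip the tubs across their x to place them.
- tub_1: Closed grey plastic parts tub, 52 mm along its x, 62 mm along its y, 45 mm high, 0.16 kg, bottom-heavy. Four feet 10 mm square, 6 mm high, at x +-17, y +-22 mm. Its lid has four pockets like a nest, floor 40 mm above its origin. Origin: centre of the plane of the feet's undersides, z up; seated, it coincides with a nest point (or 40 mm above it on a seated tub), x along the toolbox x (either way round). Starts on the tiles; may be absent.
- tub_2: Closed grey plastic parts tub, 52 mm along its x, 62 mm along its y, 45 mm high, 0.16 kg, bottom-heavy. Four feet 10 mm square, 6 mm high, at x +-17, y +-22 mm. Its lid has four pockets like a nest, floor 40 mm above its origin. Origin: centre of the plane of the feet's undersides, z up; seated, it coincides with a nest point (or 40 mm above it on a seated tub), x along the toolbox x (either way round). Starts on the tiles; may be absent.
- tub_3: Closed grey plastic parts tub, 52 mm along its x, 62 mm along its y, 45 mm high, 0.16 kg, bottom-heavy. Four feet 10 mm square, 6 mm high, at x +-17, y +-22 mm. Its lid has four pockets like a nest, floor 40 mm above its origin. Origin: centre of the plane of the feet's undersides, z up; seated, it coincides with a nest point (or 40 mm above it on a seated tub), x along the toolbox x (either way round). Starts on the tiles; may be absent.
- scraper: Wooden scraper block standing on its straight steel-shod edge: foot 44 mm along its x, 100 mm along its y, 18 mm high; above it a narrower grip 24 mm along x, 70 mm along y, up to 60 mm. 0.15 kg. Origin: centre of its underside, z up.
- chip_1: Chip of broken terracotta tile, about 23 x 20 mm, 9 mm high, 12 g, sharp; lies on the deck within x 40 to 120 and y +-75 mm of it; may be absent. Origin: centre of its underside.
- chip_2: Chip of broken terracotta tile, about 23 x 20 mm, 9 mm high, 12 g, sharp; lies on the deck within x 40 to 120 and y +-75 mm of it; may be absent. Origin: centre of its underside.
- chip_3: Chip of broken terracotta tile, about 23 x 20 mm, 9 mm high, 12 g, sharp; lies on the deck within x 40 to 120 and y +-75 mm of it; may be absent. Origin: centre of its underside.
- chip_4: Chip of broken terracotta tile, about 23 x 20 mm, 9 mm high, 12 g, sharp; lies on the deck within x 40 to 120 and y +-75 mm of it; may be absent. Origin: centre of its underside.
- espresso_cup: White ceramic espresso cup, 60 mm wide, 55 mm high, on the far side; leave alone. Origin: centre of its underside.
- basting_brush: Basting brush, 175 mm long, lying along its x on the far side, 16 mm high; leave alone.
- grill_fork: Short stainless grill fork, 215 mm long, lying along its x on the far side, 9 mm high; leave alone.

How it is judged:
On the way, in this order (a step that is already met when the one before it is completed fails the run):
1. every chip lies in the catch tray (x of chip_1 in the frame of loading_deck between 0.16 and 0.24 m and y of chip_1 in the frame of loading_deck between -0.092 and 0.092 m and z of each of chip_1, chip_2, chip_3, chip_4 in the frame of loading_deck below 0.027 m and x of chip_2 in the frame of loading_deck between 0.16 and 0.24 m and y of chip_2 in the frame of loading_deck between -0.092 and 0.092 m and x of chip_3 in the frame of loading_deck between 0.16 and 0.24 m and y of chip_3 in the frame of loading_deck between -0.092 and 0.092 m and x of chip_4 in the frame of loading_deck between 0.16 and 0.24 m and y of chip_4 in the frame of loading_deck between -0.092 and 0.092 m), for 0.2 s.
2. the scraper stands on the shelf tiles and the toolbox sits flat and square, wholly on the deck (all of step 1 and height (world z) of scraper below 0.002 m and angle between scraper's own z axis and vertical below 0.08 rad and x of toolbox in the frame of loading_deck between 0.052 and 0.108 m and y of toolbox in the frame of loading_deck between -0.02 and 0.02 m and z of toolbox in the frame of loading_deck between 0.016 and 0.023 m and angle between toolbox's own z axis and vertical below 0.04 rad and angle between the x axis of toolbox and the x axis of loading_deck, either way round below 0.15 rad and linear speed of toolbox below 0.02 m/s), for 0.3 s.
3. every tub is seated on the toolbox lid or on a tub seated there (((horizontal distance between tub_1 and nest_a below 0.005 m and z of tub_1 in the frame of nest_a between -0.002 and 0.002 m) or (horizontal distance between tub_1 and nest_a below 0.008 m and z of tub_1 in the frame of nest_a between 0.038 and 0.042 m) or (horizontal distance between tub_1 and nest_a below 0.011 m and z of tub_1 in the frame of nest_a between 0.078 and 0.082 m) or (horizontal distance between tub_1 and nest_b below 0.005 m and z of tub_1 in the frame of nest_b between -0.002 and 0.002 m) or (horizontal distance between tub_1 and nest_b below 0.008 m and z of tub_1 in the frame of nest_b between 0.038 and 0.042 m) or (horizontal distance between tub_1 and nest_b below 0.011 m and z of tub_1 in the frame of nest_b between 0.078 and 0.082 m)) and angle between each of tub_1, tub_2, tub_3's own z axis and vertical below 0.04 rad and angle between the x axis of each of tub_1, tub_2, tub_3 and the x axis of toolbox, either way round below 0.15 rad and ((horizontal distance between tub_2 and nest_a below 0.005 m and z of tub_2 in the frame of nest_a between -0.002 and 0.002 m) or (horizontal distance between tub_2 and nest_a below 0.008 m and z of tub_2 in the frame of nest_a between 0.038 and 0.042 m) or (horizontal distance between tub_2 and nest_a below 0.011 m and z of tub_2 in the frame of nest_a between 0.078 and 0.082 m) or (horizontal distance between tub_2 and nest_b below 0.005 m and z of tub_2 in the frame of nest_b between -0.002 and 0.002 m) or (horizontal distance between tub_2 and nest_b below 0.008 m and z of tub_2 in the frame of nest_b between 0.038 and 0.042 m) or (horizontal distance between tub_2 and nest_b below 0.011 m and z of tub_2 in the frame of nest_b between 0.078 and 0.082 m)) and ((horizontal distance between tub_3 and nest_a below 0.005 m and z of tub_3 in the frame of nest_a between -0.002 and 0.002 m) or (horizontal distance between tub_3 and nest_a below 0.008 m and z of tub_3 in the frame of nest_a between 0.038 and 0.042 m) or (horizontal distance between tub_3 and nest_a below 0.011 m and z of tub_3 in the frame of nest_a between 0.078 and 0.082 m) or (horizontal distance between tub_3 and nest_b below 0.005 m and z of tub_3 in the frame of nest_b between -0.002 and 0.002 m) or (horizontal distance between tub_3 and nest_b below 0.008 m and z of tub_3 in the frame of nest_b between 0.038 and 0.042 m) or (horizontal distance between tub_3 and nest_b below 0.011 m and z of tub_3 in the frame of nest_b between 0.078 and 0.082 m))), for 0.3 s.
At the end, for the whole second after the job is handed in: Chips in the catch tray; scraper upright on the tiles; toolbox flat and wholly on the deck (3 mm), within 20 mm of its middle line and 0.15 rad of square; each tub seated in a nest (5 mm sideways, 2 mm in height, 0.15 rad) or on such a tub (8 mm); all at rest (all of step 2 and all of step 3 and linear speed of each of tub_1, tub_2, tub_3, scraper below 0.02 m/s); the robot touches nothing.
It fails at once if the toolbox is lifted or tipped instead of pushed (height (world z) of toolbox above 0.045 m or angle between toolbox's own z axis and vertical above 0.5 rad).
It fails at once if the gripper touches a chip (contact force between the fingers and chip_1 above 1 N or contact force between the fingers and chip_2 above 1 N or contact force between the fingers and chip_3 above 1 N or contact force between the fingers and chip_4 above 1 N).
It fails at once if the cup, brush or fork is shifted by more than 30 mm (distance of any of espresso_cup, basting_brush, grill_fork from where it was at the start of the episode above 0.03 m).
Of tub_1, tub_2, tub_3 only 2 to 3 are there at a start; the rules pass over those that are not, and their reading is None.
Of chip_1, chip_2, chip_3, chip_4 only 2 to 4 are there at a start; the rules pass over those that are not, and their reading is None.
At some moment in a run one of tub_1, tub_2, tub_3, scraper may be knocked a few centimetres aside while the robot is not near it.
It also fails if it takes over 208 s, if anything falls off the work surface, if the arm or the gripper's body presses on something with over 40 N, if the wrist force passes 120 N, or if a joint passes its speed limit or range.

## Working session

There is one attempt and no reset: what is moved stays moved. The work goes in short steps, Python scripts to look and compute and a tool call to move; the robot and the scene stay as the last step left them, time stands still between calls to the robot, and variables do not carry over. Pictures are saved under pics/ and viewed, and the job is handed in when it is done.

Besides the shell and the picture viewer there is one more tool, called by a JSON object that holds its "method" and its "body", one argument or row to a line. move_arm: Moves the arm, as the interface text tells. Its arguments: {"type":"object","properties":{"targets":{"type":"array","items":{"type":"array","items":{"type":"number"}}},"jaw":{"type":"number"},"squeeze":{"type":"number"}},"required":["targets"]}

```bash
mkdir -p pics; ls; cat > h.py <<'E'
import numpy as np, cv2
from plant import monitor, eyes, env
from scipy.spatial.transform import Rotation as Ro
def snap(name,fn=None):
    s=monitor.sense(); f=eyes.grab_frame(name)
    if fn: cv2.imwrite('pics/'+fn+'.png',f['color'])
    if 'mount' in f:
        q=s['orientation']; M=np.eye(4); M[:3,:3]=Ro.from_quat([q[1],q[2],q[3],q[0]]).as_matrix(); M[:3,3]=s['tcp_pos']
        C=M@f['mount']; f['C']=C
    else:
        C=np.eye(4); C[:3,:3]=f['R'].T; C[:3,3]=-f['R'].T@f['t']; f['C']=C
    return f
def ray(f,u,v,z):
    d=f['C'][:3,:3]@np.array([(u-f['cx'])/f['fx'],(v-f['cy'])/f['fy'],1]); o=f['C'][:3,3]
    return o+d*(z-o[2])/d[2]
def dpt(f,u,v):
    z=f['depth'][int(v),int(u)]
    return f['C'][:3,:3]@np.array([(u-f['cx'])/f['fx']*z,(v-f['cy'])/f['fy']*z,z])+f['C'][:3,3]
def cloud(f):
    v,u=np.mgrid[0:400,0:640]; z=f['depth']
    P=np.stack([(u-f['cx'])/f['fx']*z,(v-f['cy'])/f['fy']*z,z],-1)@f['C'][:3,:3].T+f['C'][:3,3]
    P[z==0]=np.nan
    return P
def proj(f,X):
    R=f['C'][:3,:3]; c=R.T@(np.asarray(X)-f['C'][:3,3]); return c[0]/c[2]*f['fx']+f['cx'],c[1]/c[2]*f['fy']+f['cy']
E
python3 - <<'E'
from h import *
s=monitor.sense(); print(s); print(env.grip_depth)
for n in ['scene','top','wrist']:
    f=snap(n,'a_'+n); print(n,f['C'].round(3).tolist(),f['fx'],f['cx'],f['cy'])
E
```

```text
pics
{'t': 0.0, 'joints': array([ 1.11198679,  0.46843078, -0.01160629,  1.60366214,  0.00597638,
        1.07136669, -0.05632518]), 'joint_velocities': array([-9.31506860e-05, -1.91222492e-03, -1.37215149e-03,  1.28260711e-04,
        1.27961536e-03,  4.41342958e-04, -9.52340488e-05]), 'joint_efforts': array([-4.47287357e-05, -5.32388663e+01,  2.10266223e-02, -2.51303333e+01,
        1.13279326e-02,  7.71637395e-03, -1.78042498e-06]), 'tcp_pos': array([ 0.26232883, -0.59423255,  0.30288746]), 'orientation': array([ 0.14575085, -0.14608995,  0.69251165, -0.69126118]), 'contact_force': array([-0.07501197, -0.37170159, -0.71563209]), 'moment': array([-0.02753788,  0.01483977,  0.02211573]), 'opening': 1.0028401598736614}
0.0539
scene [[0.787, 0.455, -0.417, 1.121], [0.617, -0.561, 0.552, -0.641], [0.017, -0.692, -0.722, 0.927], [0.0, 0.0, 0.0, 1.0]] 503.8009057452935 320.02560962106446 202.81293721202906
top [[0.026, -0.998, 0.064, 0.547], [-1.0, -0.026, -0.001, 0.024], [0.002, -0.064, -0.998, 1.2], [0.0, 0.0, 0.0, 1.0]] 417.5950953657675 327.9935758227457 189.04445543955705
wrist [[0.403, -0.867, -0.293, 0.338], [-0.915, -0.383, -0.127, -0.561], [-0.002, 0.32, -0.947, 0.372], [0.0, 0.0, 0.0, 1.0]] 352.245868260134 322.1485211665898 196.09671219133142
```

View pics/a_scene.png

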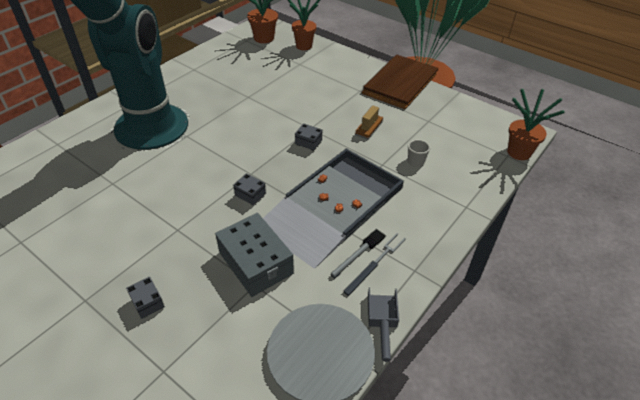

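View pics/a_top.png

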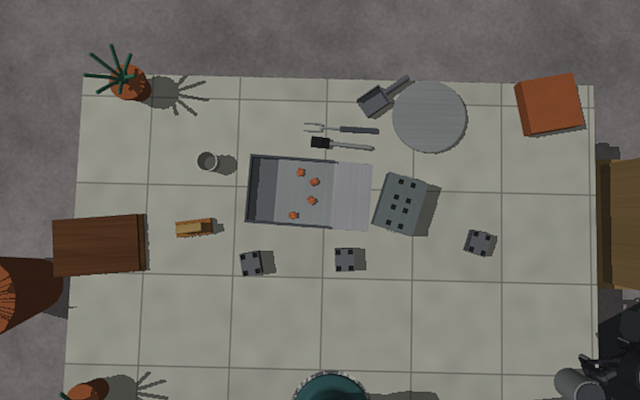

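```bash
cat > m.py <<'E'
from h import *
f=snap('top'); P=cloud(f); g=snap('scene'); 
np.savez('/tmp/top.npz',P=P,c=f['color'])
np.savez('/tmp/scn.npz',P=cloud(g),c=g['color'])
for y,x in [(300,250),(120,250),(300,400),(190,290),(190,265),(200,405)]: print((x,y),P[y,x].round(4))
c=f['color'].astype(int)
# chips
m=((c[...,2]-c[...,0])>60)
m[:150]=0;m[225:]=0;m[:,:250]=0;m[:,:]&=(np.arange(640)<340)
n,l,st,ce=cv2.connectedComponentsWithStats(m.astype(np.uint8))
for i in range(1,n):
    if st[i,4]>10: print('chip',ce[i],st[i,4],ray(f,*ce[i],0.029),np.nanmedian(P[l==i],0).round(4))
H=P[...,2]
for nm,(lo,hi) in dict(tub=(0.036,0.052),box=(0.06,0.08),scr=(0.053,0.07)).items():
    m=((H>lo)&(H<hi)).astype(np.uint8); m[:140]=0; m[280:]=0; m[:,:165]=0;m[:,520:]=0
    n,l,st,ce=cv2.connectedComponentsWithStats(m)
    for i in range(1,n):
        if st[i,4]>25:
            Q=P[l==i]; r=cv2.minAreaRect(Q[:,:2].astype(np.float32)*1000); print(nm,ce[i].round(1),st[i,4],'med z',np.median(Q[:,2]).round(4),'mean',Q.mean(0).round(4),'rect',np.round(r[0],1),np.round(r[1],1),round(r[2],1))
E
python3 m.py
```

```text
(250, 300) [0.3038 0.2361 0.0011]
(250, 120) [0.8186 0.2552 0.0028]
(400, 300) [ 0.3145 -0.1882  0.0007]
(290, 190) [0.6171 0.1312 0.02  ]
(265, 190) [0.6163 0.2046 0.0018]
(405, 200) [ 0.5951 -0.1855  0.0696]
chip [299.65789474 171.94736842] 38 [0.66820732 0.10479885 0.029     ] [0.6681 0.1042 0.0287]
chip [313.43243243 181.21621622] 37 [0.64303341 0.06527979 0.029     ] [0.6434 0.0664 0.0286]
chip [310.81578947 199.71052632] 38 [0.59081731 0.07115649 0.029     ] [0.5903 0.0707 0.0285]
chip [292.07692308 214.94871795] 39 [0.54681845 0.12235589 0.029     ] [0.5467 0.1226 0.0284]
tub [201.5 159.1] 71 med z 0.0444 mean [0.6953 0.3777 0.0451] rect [693.5 372.3] [30.4 58.1] 63.2
tub [478.3 243.5] 453 med z 0.0438 mean [ 0.4817 -0.3941  0.0435] rect [ 481.1 -395.3] [56.1 62. ] 73.0
tub [343.7 260.1] 428 med z 0.0439 mean [ 0.4269 -0.0243  0.0435] rect [427.  -24.4] [62.4 52.4] 5.0
tub [249.6 264. ] 442 med z 0.0437 mean [0.4097 0.2335 0.0434] rect [409.3 233.5] [62.3 53.1] 11.8
box [399.8 204. ] 2277 med z 0.0694 mean [ 0.584  -0.1718  0.0691] rect [ 583.9 -172.4] [111.3 157.5] 73.8
scr [399.8 203.9] 1447 med z 0.068 mean [ 0.5844 -0.1719  0.0674] rect [ 583.9 -172.3] [111.4 157.5] 73.7
scr [188.2 228. ] 229 med z 0.0592 mean [0.5041 0.4012 0.0591] rect [504.1 401.4] [24.  70.5] 9.1
```

```bash
python3 - <<'E'
from h import *
f=snap('top'); im=f['color'][130:300,160:520]; cv2.imwrite('pics/b_top.png',cv2.resize(im,None,fx=2.2,fy=2.2,interpolation=cv2.INTER_CUBIC))
f=snap('scene'); im=f['color'][110:330,110:430]; cv2.imwrite('pics/b_scn.png',cv2.resize(im,None,fx=2.4,fy=2.4,interpolation=cv2.INTER_CUBIC))
E
```

```text
(no output)
```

View pics/b_top.png

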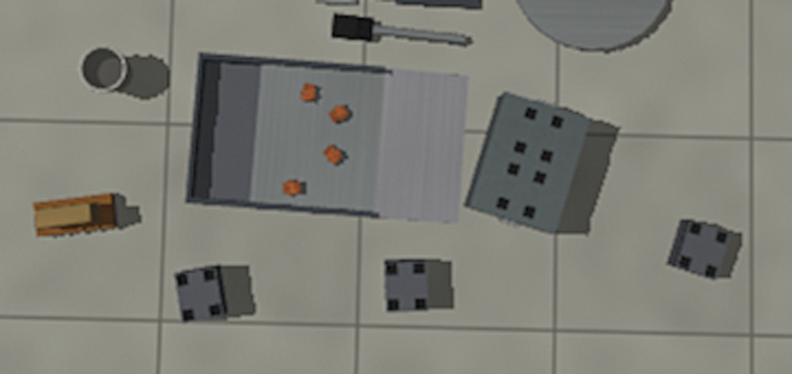

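View pics/b_scn.png

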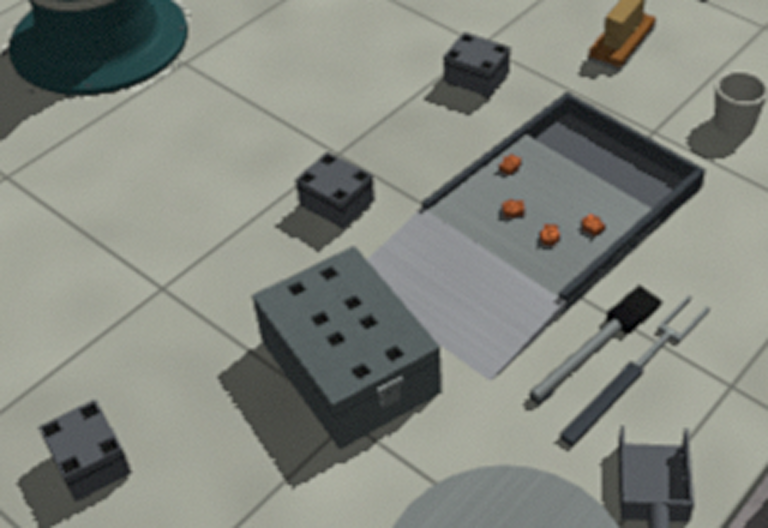

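```bash
python3 - <<'E'
from h import *
for nm in ['top','scn']:
    d=np.load('/tmp/%s.npz'%nm); P=d['P']; c=d['c'].astype(int); H=P[...,2]
    reg=(P[...,0]>0.48)&(P[...,0]<0.75)&(P[...,1]>-0.1)&(P[...,1]<0.30)
    red=(c[...,2]-c[...,0])>40
    m=reg&(H>0.0245)&(H<0.034)&~red
    n,l,st,ce=cv2.connectedComponentsWithStats(m.astype(np.uint8)); i=1+np.argmax(st[1:,4]); 
    Q=P[m]; 
    # kerb lines: fit along
    r=cv2.minAreaRect(P[l==i][:,:2].astype(np.float32)*1000); print(nm,'outline',m.sum(),st[i,4],r, np.median(Q[:,2]))
    dk=reg&(H>0.016)&(H<0.0225)&~red
    # deck+kerb mask >0.012
    m=reg&(H>0.017)&(H<0.035)
    # ramp edge
    rp=reg&(H>0.004)&(H<0.035)
    Q=P[rp]; r=cv2.minAreaRect(Q[:,:2].astype(np.float32)*1000); print('whole',r)
    # side kerb line fits
    kk=reg&(H>0.025)&(H<0.034)&~red
    Q=P[kk]
    for lo,hi in [(0.48,0.56),(0.66,0.75)]:
        q=Q[(Q[:,0]>lo)&(Q[:,0]<hi)&(Q[:,1]<0.17)&(Q[:,1]>0.02)]
        a=np.polyfit(q[:,1],q[:,0],1); print('kerb x=',a,'rms',np.std(q[:,0]-np.polyval(a,q[:,1])),len(q), q[:,1].min())
E
```

```text
top outline 682 398 ((613.469970703125, 133.5879364013672), (240.87020874023438, 194.07228088378906), 87.03361511230469) 0.027427116644086147
whole ((614.9384765625, 99.79122924804688), (269.5422668457031, 398.1568603515625), 0.11971337348222733)
kerb x= [0.06526584 0.51442976] rms 0.007815418956909456 146 0.02092760235460072
kerb x= [0.02024095 0.70042   ] rms 0.008000528936586728 148 0.020075932206787397
scn outline 786 716 ((616.4894409179688, 134.9146728515625), (245.13967895507812, 198.23255920410156), 86.81312561035156) 0.02788110505193031
whole ((615.9144897460938, 100.93113708496094), (395.3769226074219, 268.1721496582031), 89.9958724975586)
kerb x= [0.06597643 0.51690516] rms 0.0047743625117229035 163 0.02134400636620104
kerb x= [0.03818665 0.70335316] rms 0.007213968390929673 187 0.021262790458090652
```

```bash
python3 - <<'E'
from h import *
s=monitor.sense(); q=s['orientation']; R=Ro.from_quat([q[1],q[2],q[3],q[0]]).as_matrix(); print(R.round(3)); print(np.degrees(np.arctan2(R[1,2],R[0,2])))
E
```

```text
[[-0.915 -0.     0.404]
 [-0.404  0.    -0.915]
 [ 0.    -1.    -0.   ]]
-66.17924023559145
```

View pics/a_wrist.png

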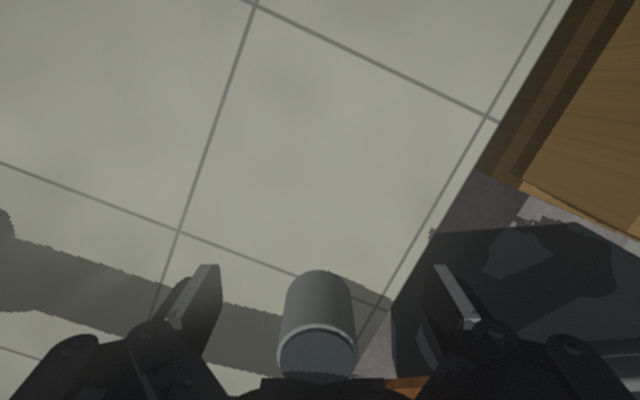

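{"method": "move_arm", "body": {
  "targets": [
    [1.7,3.6,0,0,0,3],
    [1.7,3.6,0,0,0,3],
    [1.7,3.6,0,0,0,3],
    [1.7,3.6,0,0,0,3],
    [1.7,3.6,0,0,0,3],
    [1.7,3.6,0,0,0,3],
    [1.7,3.6,0,0,0,3],
    [1.7,3.6,0,0,0,3],
    [1.7,3.6,0,0,0,3],
    [1.7,3.6,0,0,0,3]
  ],
  "jaw": 0.7
}}

```text
t: 1.18
tcp_pos: [0.4284, -0.2277, 0.3038]
orientation: [-0.32, 0.322, -0.627, 0.633]
contact_force: [1.2, -0.5, -1.3]
opening: 0.702
```

{"method": "move_arm", "body": {
  "targets": [
    [0.6,4,0,0,0,3],
    [0.6,4,0,0,0,3],
    [0.6,4,0,0,0,3],
    [0.6,4,0,0,0,3],
    [0.6,4,0,0,0,3],
    [0.6,4,0,0,0,3],
    [0.6,4,0,0,0,3],
    [0.6,4,0,0,0,3],
    [0.6,4,0,0,0,3],
    [0.6,4,0,0,0,3]
  ]
}}

```text
t: 2.02
tcp_pos: [0.4892, 0.1844, 0.3078]
orientation: [-0.483, 0.477, -0.513, 0.526]
contact_force: [1.4, -0.2, 0.5]
opening: 0.702
```

{"method": "move_arm", "body": {
  "targets": [
    [0.3,4,0,0,0,2],
    [0.3,4,0,0,0,2],
    [0.3,4,-1,0,0,2],
    [0.3,4,-1,0,0,2],
    [0.3,3,-1,0,0,2],
    [0,0,0,0,0,0],
    [0,0,0,0,0,0]
  ]
}}

```text
t: 2.6
tcp_pos: [0.5018, 0.3899, 0.2779]
orientation: [0.534, -0.522, 0.466, -0.475]
contact_force: [0.9, 0.4, -0.3]
opening: 0.7
```

```bash
cat >> h.py <<'E'
def pose(pr=True):
    s=monitor.sense(); q=s['orientation']; R=Ro.from_quat([q[1],q[2],q[3],q[0]]).as_matrix()
    jw=np.degrees(np.arctan2(R[1,2],R[0,2])); 
    # tilt correction rotvec so that y axis down
    tilt=np.degrees(np.cross(R[:,1],[0,0,-1]))
    if pr: print('t',round(s['t'],2),'tcp',s['tcp_pos'].round(4),'jaw',jw.round(2),'tiltfix',tilt.round(2),'F',s['contact_force'].round(1),'op',round(s['opening'],3),'j',s['joints'].round(2))
    return s['tcp_pos'],jw,R
def rects(name,lo,hi,box,minpx=25):
    """connected flat patches at heights lo..hi inside world xy box"""
    f=snap(name); P=cloud(f); H=P[...,2]
    m=(H>lo)&(H<hi)&(P[...,0]>box[0])&(P[...,0]<box[1])&(P[...,1]>box[2])&(P[...,1]<box[3])
    n,l,st,ce=cv2.connectedComponentsWithStats(m.astype(np.uint8)); out=[]
    for i in range(1,n):
        if st[i,4]>=minpx:
            Q=P[l==i]; r=cv2.minAreaRect(Q[:,:2].astype(np.float32)*1000)
            print(name,'px',ce[i].round(0),'n',st[i,4],'z',np.median(Q[:,2]).round(4),'c',np.round(r[0],1),'s',np.round(r[1],1),'a',round(r[2],1)); out.append((r,Q))
    return out
E
python3 - <<'E'
from h import *
pose(); f=snap('wrist','c_wrist')
rects('wrist',0.05,0.07,(0.4,0.6,0.3,0.5))
rects('top',0.05,0.07,(0.4,0.6,0.3,0.5))
E
```

```text
t 2.6 tcp [0.5018 0.3899 0.2779] jaw 6.59 tiltfix [-0.18  1.19  0.  ] F [ 0.9  0.4 -0.3] op 0.7 j [-0.25  0.56 -0.65  1.64  0.39  1.05 -0.91]
wrist px [323. 165.] n 2275 z 0.0594 c [505.8 400.7] s [24.  69.4] a 8.6
top px [188. 228.] n 229 z 0.0592 c [504.  401.6] s [24.1 70.3] a 8.6
```

View pics/c_wrist.png

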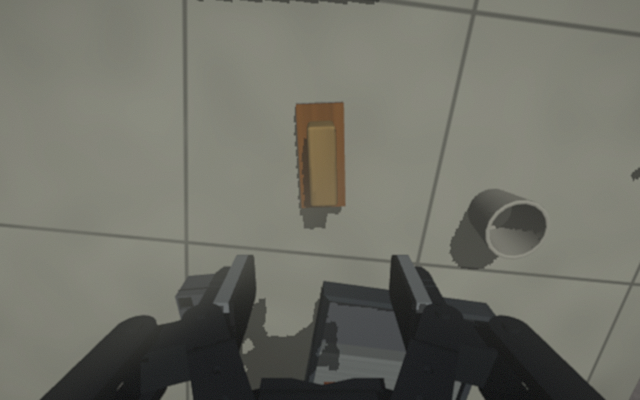

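{"method": "move_arm", "body": {
  "targets": [
    [0.1,0.5,-2,0,0.6,1],
    [0.1,0.4,-3.5,0,0.6,1],
    [0.1,0.2,-3.5,0,0,0],
    [0,0,-3.5,0,0,0],
    [0,0,-2,0,0,0],
    [0,0,0,0,0,0]
  ]
}}

```text
t: 3.25
tcp_pos: [0.5136, 0.3882, 0.1367]
orientation: [0.536, -0.527, 0.463, -0.47]
contact_force: [-0.2, -0.3, -0.1]
opening: 0.697
```

```bash
python3 -c "
from h import *
pose()"
```

```text
t 3.25 tcp [0.5136 0.3882 0.1367] jaw 7.48 tiltfix [-0.17  0.97  0.  ] F [-0.2 -0.3 -0.1] op 0.697 j [-0.31  0.74 -0.56  1.71  0.51  0.84 -0.97]
```

{"method": "move_arm", "body": {
  "targets": [
    [-0.9,1.3,0,0,1,1],
    [0,0,0,0,0,0],
    [0,0,-1,0,0,0],
    [0,0,-1,0,0,0],
    [0,0,0,0,0,0]
  ]
}}

```text
t: 3.67
tcp_pos: [0.508, 0.4007, 0.1221]
orientation: [0.538, -0.531, 0.463, -0.463]
contact_force: [-0.2, -1.0, -0.4]
opening: 0.702
```

```bash
python3 -c "
from h import *
pose()"
```

```text
t 3.67 tcp [0.508  0.4007 0.1221] jaw 8.23 tiltfix [-0.39  0.32  0.  ] F [-0.2 -1.  -0.4] op 0.702 j [-0.33  0.76 -0.56  1.7   0.52  0.82 -0.97]
```

{"method": "move_arm", "body": {
  "targets": [
    [-0.3,0,-1.2,0,0.3,0],
    [0,0,-1.2,0,0,0],
    [0,0,-0.4,0,0,0],
    [0,0,0,0,0,0]
  ]
}}

```text
t: 4.0
tcp_pos: [0.5052, 0.401, 0.0925]
orientation: [0.537, -0.532, 0.464, -0.462]
contact_force: [-0.2, 0.4, -0.9]
opening: 0.699
```

```bash
python3 -c "
from h import *
pose()"
```

```text
t 4.0 tcp [0.5052 0.401  0.0925] jaw 8.22 tiltfix [-0.45  0.12  0.  ] F [-0.2  0.4 -0.9] op 0.699 j [-0.34  0.8  -0.54  1.71  0.54  0.78 -0.99]
```

{"method": "move_arm", "body": {
  "targets": [
    [0,0,0.5,0,0,0.4],
    [0,0,0,0,0,0]
  ]
}}

```text
t: 4.17
tcp_pos: [0.5047, 0.4008, 0.0967]
orientation: [0.538, -0.535, 0.462, -0.459]
contact_force: [-0.1, 0.3, -0.2]
opening: 0.699
```

{"method": "move_arm", "body": {
  "targets": [
    [0,0,0,0,0,0],
    [0,0,0,0,0,0],
    [0,0,0,0,0,0],
    [0,0,0,0,0,0],
    [0,0,0,0,0,0],
    [0,0,0,0,0,0]
  ],
  "jaw": 0.0,
  "squeeze": 70
}}

```text
t: 4.67
tcp_pos: [0.5053, 0.4012, 0.0983]
orientation: [0.539, -0.534, 0.462, -0.459]
contact_force: [0.1, 0.4, -1.6]
opening: 0.271
```

```bash
python3 -c "
from h import *
pose()"
```

```text
t 4.67 tcp [0.5053 0.4012 0.0983] jaw 8.67 tiltfix [-0.46  0.12  0.  ] F [ 0.1  0.4 -1.6] op 0.271 j [-0.34  0.79 -0.54  1.71  0.54  0.79 -0.98]
```

{"method": "move_arm", "body": {
  "targets": [
    [0,0,1.5,0,0,0],
    [0,0,3,0,0,0],
    [0,0,3,0,0,0],
    [0,0,3,0,0,0],
    [0,0,0,0,0,0]
  ]
}}

```text
t: 5.08
tcp_pos: [0.503, 0.3998, 0.2076]
orientation: [0.537, -0.536, 0.462, -0.458]
contact_force: [1.2, 0.7, -0.5]
opening: 0.273
```

{"method": "move_arm", "body": {
  "targets": [
    [0.7,-3.4,0,0,0,7],
    [0.7,-3.4,0,0,0,7],
    [0.7,-3.4,0,0,0,7],
    [0.7,-3.4,0,0,0,7],
    [0.7,-3.4,0,0,0,7],
    [0.7,-3.4,0,0,0,7],
    [0.7,-3.4,0,0,0,7],
    [0.7,-3.4,0,0,0,7],
    [0.7,-3.4,0,0,0,7],
    [0.7,-3,0,0,0,7]
  ]
}}

```text
t: 5.92
tcp_pos: [0.568, 0.0616, 0.2187]
orientation: [0.707, -0.702, 0.061, -0.056]
contact_force: [0.9, -0.8, -1.8]
opening: 0.275
```

```bash
python3 -c "
from h import *
pose();snap('wrist','d_wrist');snap('scene','d_scene')"
```

```text
t 5.92 tcp [0.568  0.0616 0.2187] jaw 80.47 tiltfix [-0.39 -0.4  -0.  ] F [ 0.9 -0.8 -1.8] op 0.275 j [ 0.53  0.66 -0.94  1.82  0.62  1.    0.73]
```

View pics/d_wrist.png

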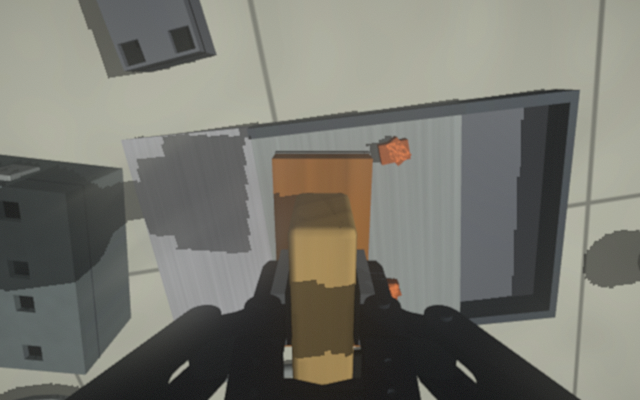

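View pics/d_scene.png

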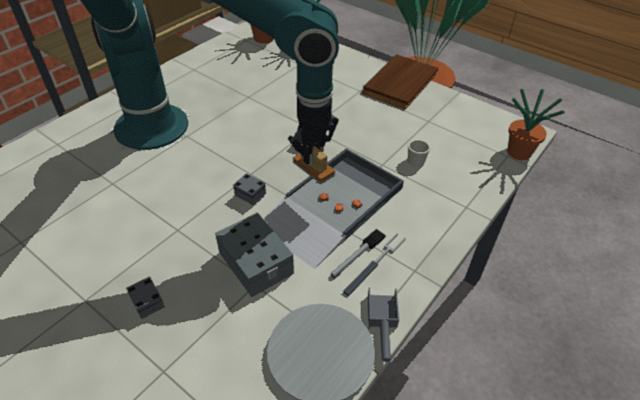

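```bash
python3 - <<'E'
from h import *
im=cv2.imread('pics/d_wrist.png'); cv2.imwrite('pics/d2.png',cv2.resize(im[60:340,110:610],None,fx=1.6,fy=1.6))
P=None
f=snap('wrist'); P=cloud(f); H=P[...,2]; c=f['color'].astype(int)
red=(c[...,2]-c[...,0])>40
# near kerb top
m=(H>0.024)&(H<0.032)&~red&(P[...,0]<0.54)&(P[...,0]>0.49)&(P[...,1]>0.0)
Q=P[m]; print(len(Q))
for lo in np.arange(0.0,0.26,0.02):
    q=Q[(Q[:,1]>lo)&(Q[:,1]<lo+0.02)]
    if len(q)>5: print(round(lo+.01,2), q[:,0].min().round(4),q[:,0].max().round(4),len(q))
m=(H>0.024)&(H<0.034)&~red&(P[...,1]>0.22); Q=P[m]
for lo in np.arange(0.5,0.74,0.02):
    q=Q[(Q[:,0]>lo)&(Q[:,0]<lo+0.02)]
    if len(q)>5: print('end x',round(lo+.01,2), q[:,1].min().round(4),q[:,1].max().round(4),len(q))
# deck end
d=(H>0.016)&(H<0.024)&~red&(P[...,1]>0.1); Q=P[d]
for lo in np.arange(0.5,0.74,0.02):
    q=Q[(Q[:,0]>lo)&(Q[:,0]<lo+0.02)]
    if len(q)>5: print('deckend x',round(lo+.01,2), np.percentile(q[:,1],98).round(4),len(q))
E
```

```text
4093
0.01 0.5121 0.5201 68
0.03 0.5123 0.5213 316
0.05 0.5134 0.5223 317
0.07 0.5145 0.5232 320
0.09 0.5155 0.5243 321
0.11 0.5166 0.5391 330
0.13 0.5177 0.54 330
0.15 0.5187 0.5277 331
0.17 0.5197 0.5286 336
0.19 0.5208 0.5298 333
0.21 0.5217 0.5309 344
0.23 0.5228 0.5317 337
0.25 0.5241 0.54 410
end x 0.53 0.2201 0.2569 747
end x 0.55 0.2478 0.2557 318
end x 0.57 0.2462 0.2554 297
end x 0.59 0.2456 0.2539 287
end x 0.61 0.2446 0.2527 260
end x 0.63 0.2436 0.2521 243
end x 0.65 0.2427 0.2505 229
end x 0.67 0.2419 0.2496 206
end x 0.69 0.2408 0.2486 202
end x 0.71 0.2202 0.2474 392
deckend x 0.51 0.1649 89
deckend x 0.53 0.25 1846
deckend x 0.55 0.2497 1999
deckend x 0.57 0.2485 2469
deckend x 0.59 0.2475 2279
deckend x 0.61 0.2464 2119
deckend x 0.63 0.2454 1953
deckend x 0.65 0.2443 1845
deckend x 0.67 0.2434 1371
deckend x 0.69 0.2424 1234
deckend x 0.71 0.2416 693
```

```bash
cat >> h.py <<'E'
O=np.array([.6089,.0098]); A3=np.radians(87.0); EX=np.array([np.cos(A3),np.sin(A3)]); EY=np.array([-EX[1],EX[0]])
def d2w(x,y): return O+x*EX+y*EY
def w2d(p): p=np.asarray(p)[:2]-O; return np.array([p@EX,p@EY])
def go(target,jw=None):
    p,j,R=pose(); d=(np.asarray(target)-p)*100; print('delta cm',d.round(2),'turn',None if jw is None else round((jw-j+90)%180-90,2), 'deck', w2d(p).round(4))
E
```

{"method": "move_arm", "body": {
  "targets": [
    [0.5,-2.2,-1,-0.2,-0.2,3.5],
    [0.4,-1.6,-1,-0.2,-0.2,3],
    [0,0,-2,0,0,0],
    [0,0,-2,0,0,0],
    [0,0,0,0,0,0]
  ]
}}

```text
t: 6.48
tcp_pos: [0.5778, 0.0254, 0.1599]
orientation: [0.707, -0.706, 0.02, -0.023]
contact_force: [-0.5, -0.0, -0.8]
opening: 0.269
```

```bash
python3 -c "
from h import *
go([*d2w(.013,.033),.118],87)"
```

```text
t 6.48 tcp [0.5778 0.0254 0.1599] jaw 86.55 tiltfix [-0.07  0.26  0.  ] F [-0.5 -0.  -0.8] op 0.269 j [ 0.55  0.74 -0.89  1.84  0.73  0.91  0.82]
delta cm [-0.12 -0.09 -4.19] turn 0.45 deck [0.014  0.0319]
```

{"method": "move_arm", "body": {
  "targets": [
    [-0.1,-0.1,-1.5,0,0.2,0.4],
    [0,0,-1.5,0,0,0],
    [0,0,-0.6,0,0,0],
    [0,0,0,0,0,0]
  ]
}}

```text
t: 6.82
tcp_pos: [0.5768, 0.0285, 0.1233]
orientation: [0.708, -0.706, 0.016, -0.018]
contact_force: [-0.4, 0.7, -1.0]
opening: 0.271
```

```bash
python3 -c "
from h import *
go([*d2w(.013,.033),.118],87)"
```

```text
t 6.82 tcp [0.5768 0.0285 0.1233] jaw 87.2 tiltfix [-0.13  0.17  0.  ] F [-0.4  0.7 -1. ] op 0.271 j [ 0.52  0.79 -0.85  1.86  0.78  0.86  0.79]
delta cm [-0.02 -0.4  -0.53] turn -0.2 deck [0.017 0.033]
```

{"method": "move_arm", "body": {
  "targets": [
    [0,-0.3,-0.4,0,0,0],
    [0,-0.1,-0.2,0,0,0],
    [0,0,0,0,0,0]
  ]
}}

```text
t: 7.07
tcp_pos: [0.5772, 0.0261, 0.1185]
orientation: [0.708, -0.706, 0.015, -0.018]
contact_force: [-0.6, -0.1, -1.0]
opening: 0.27
```

```bash
python3 -c "
from h import *
go([*d2w(.013,.033),.118],87)"
```

```text
t 7.07 tcp [0.5772 0.0261 0.1185] jaw 87.29 tiltfix [-0.15  0.21  0.  ] F [-0.6 -0.1 -1. ] op 0.27 j [ 0.52  0.8  -0.85  1.86  0.78  0.85  0.79]
delta cm [-0.06 -0.16 -0.05] turn -0.29 deck [0.0146 0.0325]
```

{"method": "move_arm", "body": {
  "targets": [
    [0,0,-0.2,0,0,0],
    [0,0,0,0,0,0]
  ]
}}

```text
t: 7.23
tcp_pos: [0.5781, 0.0262, 0.1187]
orientation: [0.708, -0.706, 0.015, -0.019]
contact_force: [-0.7, 0.5, -1.8]
opening: 0.271
```

```bash
python3 -c "
from h import *
go([*d2w(.155,.033),.118],87)"
```

```text
t 7.23 tcp [0.5781 0.0262 0.1187] jaw 87.26 tiltfix [-0.1   0.33  0.  ] F [-0.7  0.5 -1.8] op 0.271 j [ 0.52  0.8  -0.84  1.86  0.79  0.85  0.79]
delta cm [ 0.6  14.01 -0.07] turn -0.26 deck [0.0148 0.0317]
```

{"method": "move_arm", "body": {
  "targets": [
    [0,0.8,-0.05,0,0,0],
    [0.05,1,-0.05,0,0,0],
    [0.05,1,-0.05,0,0,0],
    [0.05,1,-0.05,0,0,0],
    [0.05,1,-0.05,0,0,0],
    [0.05,1,-0.05,0,0,0],
    [0.05,1,-0.05,0,0,0]
  ]
}}

```text
t: 7.82
tcp_pos: [0.5856, 0.0913, 0.1188]
orientation: [-0.702, 0.712, -0.014, 0.024]
contact_force: [-0.0, -5.3, 5.0]
opening: 0.272
```

```bash
python3 -c "
from h import *
go([*d2w(.155,.033),.118],87)
snap('wrist','e_wrist')"
```

```text
t 7.82 tcp [0.5856 0.0913 0.1188] jaw 86.9 tiltfix [0.8  0.78 0.  ] F [-0.  -5.3  5. ] op 0.272 j [ 0.38  0.8  -0.83  1.83  0.8   0.87  0.67]
delta cm [-0.16  7.5  -0.08] turn 0.1 deck [0.0801 0.0275]
```

View pics/e_wrist.png

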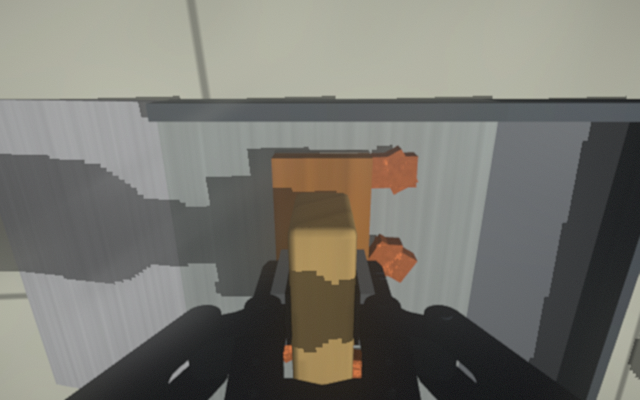

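{"method": "move_arm", "body": {
  "targets": [
    [-0.2,1,-0.05,0.4,0.4,0],
    [-0.1,1,-0.05,0,0.3,0],
    [-0.1,1,-0.03,0,0,0],
    [-0.05,1,0,0,0,0],
    [0,1,0,0,0,0],
    [0,1,0,0,0,0],
    [0,1,0,0,0,0],
    [0,0.6,0,0,0,0],
    [0,0,0,0,0,0]
  ]
}}

```text
t: 8.62
tcp_pos: [0.5839, 0.1779, 0.1223]
orientation: [-0.704, 0.71, -0.015, 0.021]
contact_force: [-1.1, -2.3, 5.6]
opening: 0.271
```

```bash
python3 -c "
from h import *
go([*d2w(.155,.033),.118],87)
snap('wrist','f_wrist')"
```

```text
t 8.62 tcp [0.5839 0.1779 0.1223] jaw 87.05 tiltfix [0.56 0.51 0.  ] F [-1.1 -2.3  5.6] op 0.271 j [ 0.23  0.82 -0.83  1.78  0.78  0.9   0.56]
delta cm [ 0.02 -1.16 -0.43] turn -0.05 deck [0.1666 0.0338]
```

View pics/f_wrist.png

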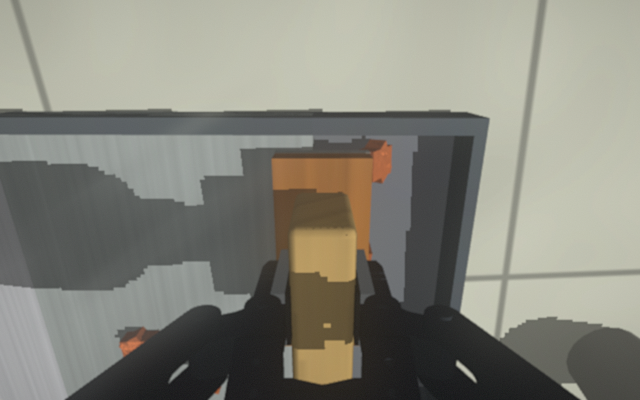

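{"method": "move_arm", "body": {
  "targets": [
    [0,0,2,-0.3,-0.3,0],
    [0.5,-1,2.5,0,0,0],
    [1,-3,1,0,0,0],
    [1.2,-3.5,0,0,0,0],
    [1.2,-3.5,0,0,0,0],
    [1,-3,0,0,0,0],
    [0,0,0,0,0,0]
  ]
}}

```text
t: 9.25
tcp_pos: [0.6288, 0.0492, 0.1773]
orientation: [0.707, -0.707, 0.009, -0.015]
contact_force: [0.2, -0.9, -1.8]
opening: 0.274
```

```bash
python3 -c "
from h import *
go([*d2w(.013,-.033),.118],87)
snap('wrist','g_wrist'); f=snap('scene'); cv2.imwrite('pics/g_scn.png',cv2.resize(f['color'][110:330,180:480],None,fx=2.4,fy=2.4))"
```

```text
t 9.25 tcp [0.6288 0.0492 0.1773] jaw 88.04 tiltfix [-0.03  0.54  0.  ] F [ 0.2 -0.9 -1.8] op 0.274 j [ 0.48  0.79 -0.89  1.71  0.72  1.    0.86]
delta cm [ 1.38 -2.81 -5.93] turn -1.04 deck [ 0.0403 -0.0178]
```

View pics/g_wrist.png

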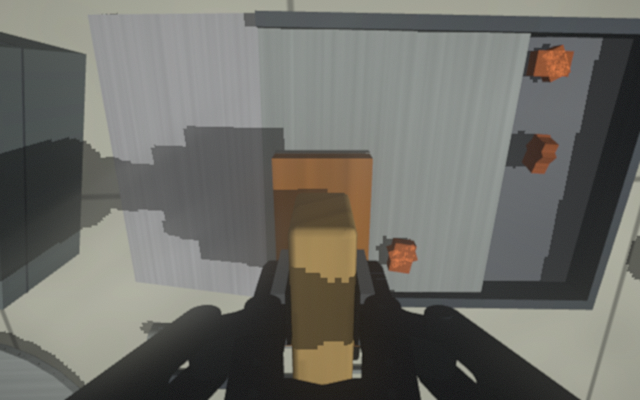

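View pics/g_scn.png

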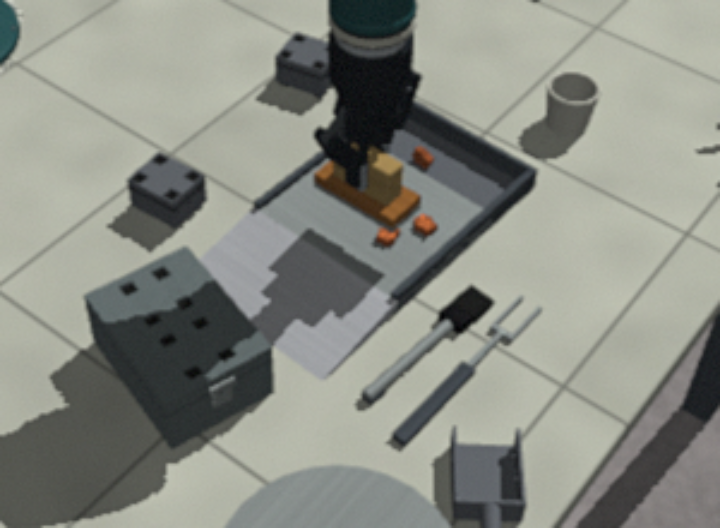

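{"method": "move_arm", "body": {
  "targets": [
    [0.7,-1.6,-1.5,0,0.4,-0.5],
    [0.7,-1.5,-1.5,0,0,-0.5],
    [0,0,-1.5,0,0,0],
    [0,0,-0.8,0,0,0],
    [0,0,0,0,0,0]
  ]
}}

```text
t: 9.77
tcp_pos: [0.6384, 0.0338, 0.1204]
orientation: [0.712, -0.702, 0.013, -0.013]
contact_force: [-0.7, 0.4, -0.6]
opening: 0.277
```

```bash
python3 -c "
from h import *
go([*d2w(.013,-.033),.118],87)"
```

```text
t 9.77 tcp [0.6384 0.0338 0.1204] jaw 87.92 tiltfix [-0.77 -0.03 -0.  ] F [-0.7  0.4 -0.6] op 0.277 j [ 0.47  0.87 -0.84  1.7   0.77  0.93  0.86]
delta cm [ 0.41 -1.28 -0.24] turn -0.92 deck [ 0.0255 -0.0282]
```

{"method": "move_arm", "body": {
  "targets": [
    [0.4,-1.3,0.1,-0.7,0,-0.9],
    [0,-0.3,-0.2,0,0,0],
    [0,0,-0.3,0,0,0],
    [0,0,0,0,0,0]
  ]
}}

```text
t: 10.1
tcp_pos: [0.6415, 0.0213, 0.1193]
orientation: [0.707, -0.707, 0.018, -0.016]
contact_force: [0.2, -0.5, -2.3]
opening: 0.273
```

```bash
python3 -c "
from h import *
go([*d2w(.155,-.033),.118],87); snap('wrist','h_wrist')"
```

```text
t 10.1 tcp [0.6415 0.0213 0.1193] jaw 87.24 tiltfix [-0.06 -0.13 -0.  ] F [ 0.2 -0.5 -2.3] op 0.273 j [ 0.48  0.87 -0.83  1.69  0.77  0.94  0.86]
delta cm [ 0.85 14.15 -0.13] turn -0.24 deck [ 0.0132 -0.032 ]
```

View pics/h_wrist.png

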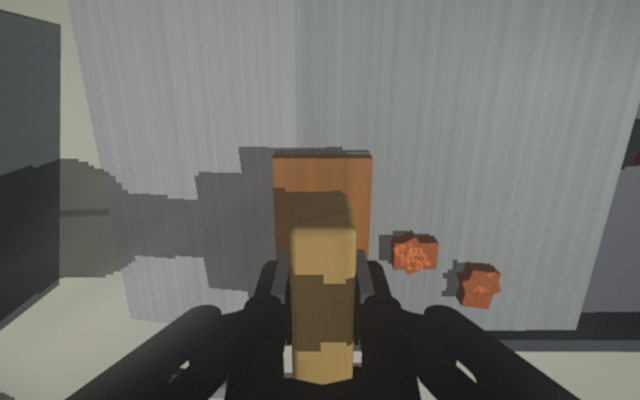

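{"method": "move_arm", "body": {
  "targets": [
    [0,0.6,-0.15,0,0,0],
    [0,1,-0.05,0,0,0],
    [0,1,-0.05,0,0,0],
    [0,1,-0.05,0,0,0],
    [0,1,-0.05,0,0,0],
    [0,1,-0.05,0.2,0.2,0],
    [0,1,-0.05,0.2,0.2,0]
  ]
}}

```text
t: 10.73
tcp_pos: [0.6446, 0.0888, 0.1181]
orientation: [0.707, -0.706, 0.019, -0.018]
contact_force: [0.1, -5.2, 7.8]
opening: 0.274
```

```bash
python3 -c "
from h import *
go([*d2w(.155,-.033),.118],87); snap('wrist','i_wrist')"
```

```text
t 10.73 tcp [0.6446 0.0888 0.1181] jaw 87.03 tiltfix [-0.07 -0.11 -0.  ] F [ 0.1 -5.2  7.8] op 0.274 j [ 0.37  0.88 -0.83  1.67  0.77  0.95  0.76]
delta cm [ 0.54  7.4  -0.01] turn -0.03 deck [ 0.0808 -0.0315]
```

View pics/i_wrist.png

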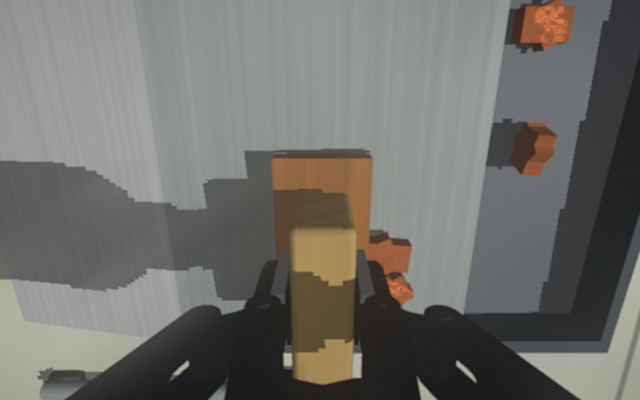

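{"method": "move_arm", "body": {
  "targets": [
    [0,0.8,-0.1,0,0,0],
    [0.05,1,-0.05,0,0,0],
    [0.05,1,-0.05,0,0,0],
    [0.05,1,-0.05,0,0,0],
    [0.05,1,0,0,0,0],
    [0.05,1,0,0,0,0],
    [0.05,1,0,0,0,0],
    [0,0.6,0,0,0,0],
    [0,0,0,0,0,0]
  ]
}}

```text
t: 11.53
tcp_pos: [0.6488, 0.1663, 0.1181]
orientation: [-0.703, 0.71, -0.019, 0.018]
contact_force: [0.5, -3.1, 4.6]
opening: 0.275
```

{"method": "move_arm", "body": {
  "targets": [
    [0,0,1.5,0,0,0],
    [-0.5,0,3,0,0,0],
    [-1,-1,3,0,0,0],
    [-1,-2,1,0,0,0],
    [-1,-2,0,0,0,0],
    [0,0,0,0,0,0]
  ]
}}

```text
t: 12.03
tcp_pos: [0.6077, 0.1218, 0.2058]
orientation: [-0.707, 0.707, -0.019, 0.012]
contact_force: [-0.3, -1.4, -2.9]
opening: 0.272
```

```bash
python3 -c "
from h import *
go([*d2w(.155,-.033),.118],87); snap('wrist','j_wrist'); f=snap('scene'); cv2.imwrite('pics/j_scn.png',cv2.resize(f['color'][110:330,180:480],None,fx=2.4,fy=2.4))"
```

```text
t 12.03 tcp [0.6077 0.1218 0.2058] jaw 87.46 tiltfix [ 0.05 -0.58  0.  ] F [-0.3 -1.4 -2.9] op 0.272 j [ 0.38  0.75 -0.92  1.71  0.67  1.05  0.76]
delta cm [ 4.23  4.11 -8.78] turn -0.46 deck [0.1118 0.0071]
```

View pics/j_wrist.png

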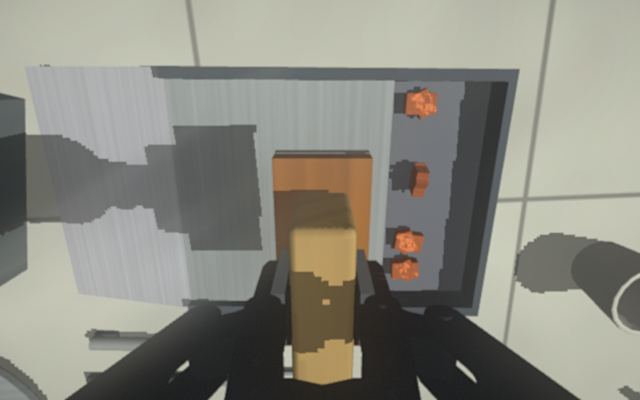

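View pics/j_scn.png

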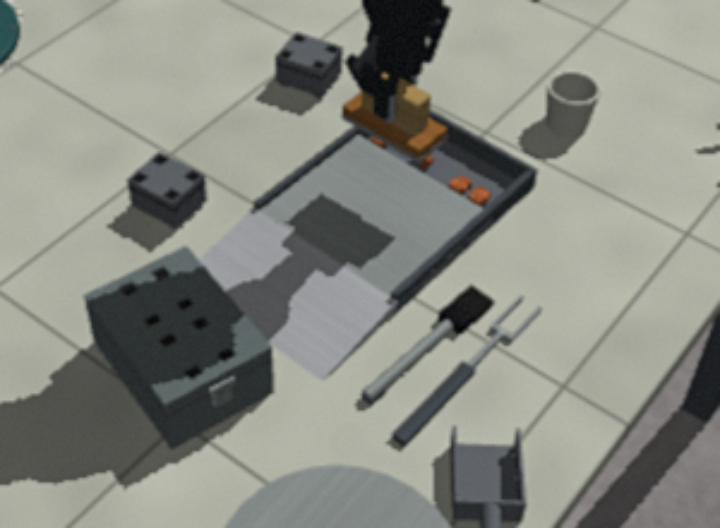

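```bash
cat > chips.py <<'E'
from h import *
f=snap('wrist'); P=cloud(f); c=f['color'].astype(int)
m=((c[...,2]-c[...,0])>60)&(P[...,1]>0.1)&(P[...,2]<0.04)
n,l,st,ce=cv2.connectedComponentsWithStats(m.astype(np.uint8))
for i in range(1,n):
    if st[i,4]>60: Q=P[l==i]; print(ce[i].round(0),st[i,4],'deck',w2d(np.median(Q,0)).round(3),'x range',(w2d(Q.min(0))).round(3),'topz',np.percentile(Q[:,2],[10,50,95]).round(3))
E
python3 chips.py
```

```text
[416. 102.] 699 deck [0.183 0.073] x range [0.171 0.083] topz [0.011 0.012 0.013]
[415. 182.] 282 deck [0.185 0.016] x range [0.18  0.025] topz [0.018 0.022 0.024]
[403. 241.] 498 deck [ 0.183 -0.037] x range [ 0.171 -0.028] topz [0.01  0.011 0.012]
[400. 269.] 453 deck [ 0.182 -0.064] x range [ 0.171 -0.054] topz [0.01  0.011 0.012]
```

{"method": "move_arm", "body": {
  "targets": [
    [-1.6,3.3,0,0,-0.3,0],
    [-1.6,3.3,0,0,-0.3,0],
    [-1.6,3.3,0,0,0,0],
    [-1.6,3.3,0,0,0,0],
    [-1.6,3.3,-1,0,0,0],
    [-1.6,3.3,-1,0,0,0],
    [-1,2.5,-2,0,0,0],
    [0,0,-2,0,0,0],
    [0,0,0,0,0,0]
  ]
}}

```text
t: 12.93
tcp_pos: [0.4946, 0.366, 0.1421]
orientation: [0.712, -0.701, 0.016, -0.013]
contact_force: [0.6, -0.6, -1.9]
opening: 0.271
```

```bash
python3 -c "
from h import *
go([.5,.34,.098],87)"
```

```text
t 12.93 tcp [0.4946 0.366  0.1421] jaw 87.64 tiltfix [-0.9 -0.2 -0. ] F [ 0.6 -0.6 -1.9] op 0.271 j [-0.08  0.81 -0.86  1.76  0.74  0.92  0.27]
delta cm [ 0.54 -2.6  -4.41] turn -0.64 deck [0.3497 0.1328]
```

Location is free; set down here.

{"method": "move_arm", "body": {
  "targets": [
    [0,0,-1.5,-0.8,-0.2,0],
    [0,0,-1.5,0,0,0],
    [0,0,-0.9,0,0,0],
    [0,0,-0.3,0,0,0],
    [0,0,0,0,0,0]
  ]
}}

```text
t: 13.35
tcp_pos: [0.4935, 0.3694, 0.0981]
orientation: [0.709, -0.705, 0.015, -0.012]
contact_force: [-0.1, -0.7, -0.2]
opening: 0.272
```

```bash
python3 -c "
from h import *
go([.5,.34,.098],87)"
```

```text
t 13.35 tcp [0.4935 0.3694 0.0981] jaw 87.8 tiltfix [-0.25 -0.17 -0.  ] F [-0.1 -0.7 -0.2] op 0.272 j [-0.13  0.87 -0.81  1.77  0.8   0.87  0.23]
delta cm [ 0.65 -2.94 -0.01] turn -0.8 deck [0.353 0.134]
```

Touching down; release and rise.

{"method": "move_arm", "body": {
  "targets": [
    [0,0,-0.15,0,0,0],
    [0,0,0,0,0,0]
  ]
}}

```text
t: 13.52
tcp_pos: [0.4941, 0.3694, 0.099]
orientation: [0.709, -0.705, 0.015, -0.013]
contact_force: [-0.0, -0.3, -0.5]
opening: 0.27
```

{"method": "move_arm", "body": {
  "targets": [
    [0,0,0,0,0,0],
    [0,0,0,0,0,0],
    [0,0,0,0,0,0],
    [0,0,1.5,0,0,0],
    [0,0,3,0,0,0],
    [0,0,4,0,0,0],
    [0,0,4,0,0,0],
    [0,0,0,0,0,0]
  ],
  "jaw": 0.7
}}

```text
t: 14.18
tcp_pos: [0.4953, 0.3682, 0.2338]
orientation: [0.709, -0.705, 0.016, -0.014]
contact_force: [0.8, 1.5, -0.1]
opening: 0.702
```

```bash
python3 -c "
from h import *
pose()
rects('wrist',0.05,0.07,(0.4,0.6,0.3,0.5))
rects('wrist',0.012,0.022,(0.4,0.6,0.3,0.5))"
```

```text
t 14.18 tcp [0.4953 0.3682 0.2338] jaw 87.57 tiltfix [-0.38 -0.09 -0.  ] F [ 0.8  1.5 -0.1] op 0.702 j [-0.04  0.71 -0.95  1.7   0.64  1.07  0.34]
wrist px [323. 192.] n 2960 z 0.0593 c [495.1 370.3] s [24.  69.7] a 87.5
wrist px [325. 166.] n 2999 z 0.0175 c [495.6 370.3] s [ 44.1 100.3] a 87.7
```

{"method": "move_arm", "body": {
  "targets": [
    [0.5,-4,0,0,0,-5],
    [0.5,-4,0,0,0,-5],
    [0.5,-4,0,0,0,-5],
    [0.5,-4,0,0,0,-5],
    [0.5,-4,0,0,0,-5],
    [0.5,-4,0,0,0,-5],
    [0.5,-4,0,0,0,-5],
    [0.5,-4,0,0,0,-5],
    [0.5,-4,0,0,0,-5],
    [0.5,-4,0,0,0,-5]
  ],
  "jaw": 1.0
}}

```text
t: 15.12
tcp_pos: [0.5336, -0.0388, 0.2236]
orientation: [0.634, -0.628, 0.325, -0.314]
contact_force: [1.3, -0.1, -0.0]
opening: 0.999
```

{"method": "move_arm", "body": {
  "targets": [
    [0.5,-4,0,0,0,-6],
    [0.5,-4,0,0,0,-6],
    [0.5,-4,0,0,0,-6],
    [0.5,-4,0,0,0,-6],
    [0.5,-4,0,0,0,-6],
    [0,-4,0,0,0,-6],
    [0,-2,0,0,0,-4],
    [0,0,0,0,0,0]
  ]
}}

```text
t: 15.78
tcp_pos: [0.5495, -0.3199, 0.2164]
orientation: [0.471, -0.468, 0.536, -0.522]
contact_force: [0.4, -0.5, -0.7]
opening: 1.004
```

```bash
python3 -c "
from h import *
go([.586,-.31,.106],-3); snap('wrist','k_wrist')
rects('wrist',0.06,0.08,(0.4,0.8,-.4,0.1))
rects('top',0.06,0.08,(0.4,0.8,-.4,0.1))"
```

```text
t 15.78 tcp [ 0.5495 -0.3199  0.2164] jaw -6.83 tiltfix [-1.05 -0.61 -0.  ] F [ 0.4 -0.5 -0.7] op 1.004 j [ 0.86  0.62 -0.53  1.67  0.35  0.97  0.08]
delta cm [  3.65   0.99 -11.04] turn 3.83 deck [-0.3323  0.0421]
wrist px [364.  33.] n 17563 z 0.0695 c [ 577.2 -217.3] s [ 46.7 159.3] a 83.5
top px [400. 204.] n 2272 z 0.0693 c [ 584.2 -172.2] s [110.5 157.8] a 73.9
```

View pics/k_wrist.png

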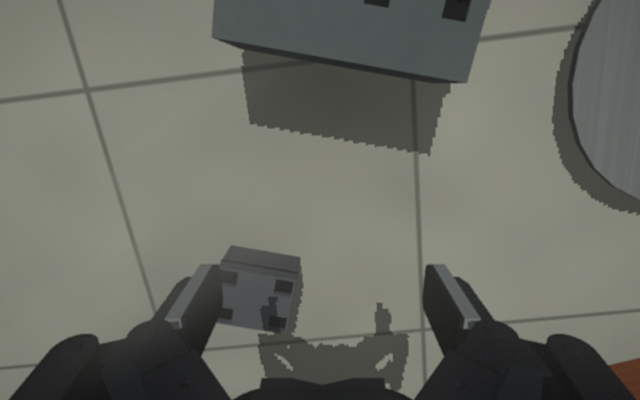

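{"method": "move_arm", "body": {
  "targets": [
    [1.9,0.3,0,5,-0.6,2],
    [1.9,0,0,5,0,2],
    [0,0,-1,4,0,0],
    [0,0,-2.5,0,0,0],
    [0,0,-2.5,0,0,0],
    [0,0,0,0,0,0]
  ]
}}

```text
t: 16.43
tcp_pos: [0.5942, -0.2909, 0.1586]
orientation: [0.563, -0.426, 0.569, -0.422]
contact_force: [-1.3, -0.3, -1.4]
opening: 0.999
```

```bash
python3 -c "
from h import *
go([.586,-.31,.106],-3);p,j,R=pose(0); print('tip',p+.073*R[:,1])"
```

```text
t 16.43 tcp [ 0.5942 -0.2909  0.1586] jaw -0.02 tiltfix [-16.12  -0.49  -0.  ] F [-1.3 -0.3 -1.4] op 0.999 j [ 0.9   0.82 -0.63  1.55  0.22  1.03  0.28]
delta cm [-0.82 -1.91 -5.26] turn -2.98 deck [-0.301  -0.0011]
tip [ 0.59359729 -0.27035115  0.0885679 ]
```

{"method": "move_arm", "body": {
  "targets": [
    [-0.6,-2,0,0,0,-3],
    [-0.2,-0.5,-1.5,0,0,0],
    [0,0,-1.5,0,0,0],
    [0,0,-1.5,0,0,0],
    [0,0,0,0,0,0]
  ]
}}

```text
t: 16.85
tcp_pos: [0.5887, -0.308, 0.1139]
orientation: [0.557, -0.412, 0.577, -0.433]
contact_force: [-0.2, 0.5, -0.8]
opening: 1.002
```

```bash
python3 -c "
from h import *
go([.586,-.31,.106],-3);p,j,R=pose(0); print('tip',p+.073*R[:,1])"
```

```text
t 16.85 tcp [ 0.5887 -0.308   0.1139] jaw -2.32 tiltfix [-16.32   0.37   0.  ] F [-0.2  0.5 -0.8] op 1.002 j [ 0.92  0.88 -0.61  1.55  0.24  0.96  0.28]
delta cm [-0.27 -0.2  -0.79] turn -0.68 deck [-0.3184  0.0035]
tip [ 0.58918709 -0.28724092  0.04390942]
```

{"method": "move_arm", "body": {
  "targets": [
    [-0.2,-0.2,-1,0,0,-0.7],
    [0,0,-0.9,0,0,0],
    [0,0,0,0,0,0]
  ]
}}

```text
t: 17.1
tcp_pos: [0.5873, -0.3078, 0.0931]
orientation: [0.555, -0.409, 0.579, -0.436]
contact_force: [-0.1, 0.1, 0.2]
opening: 1.001
```

```bash
python3 -c "
from h import *
go([.586,-.31,.095],-3);p,j,R=pose(0); print('tip',p+.06*R[:,1])"
```

```text
t 17.1 tcp [ 0.5873 -0.3078  0.0931] jaw -2.9 tiltfix [-16.39   0.56   0.  ] F [-0.1  0.1  0.2] op 1.001 j [ 0.91  0.9  -0.59  1.56  0.24  0.92  0.27]
delta cm [-0.13 -0.22  0.19] turn -0.1 deck [-0.3183  0.0049]
tip [ 0.58789246 -0.29066831  0.03562839]
```

{"method": "move_arm", "body": {
  "targets": [
    [0,1.2,0,0,0,0],
    [0,1.2,0,0,0,0],
    [0,1,0,0,0,0],
    [0,0.8,0,0,0,0],
    [0,0.8,0,0,0,0],
    [0,0.8,0,0,0,0],
    [0,0.8,0,0,0,0],
    [0,0.8,0,0,0,0]
  ]
}}

```text
t: 17.77
tcp_pos: [0.5901, -0.2315, 0.0955]
orientation: [0.554, -0.408, 0.576, -0.442]
contact_force: [2.3, -3.5, -1.0]
opening: 1.001
```

```bash
cat > tb.py <<'E'
from h import *
p,j,R=pose(); print('tip deck',w2d(p+.06*R[:,1]).round(4),'z',(p+.06*R[:,1])[2].round(4))
f=snap('top'); P=cloud(f); H=P[...,2]
m=(H>0.058)&(H<0.1)&(P[...,0]>.45)&(P[...,0]<.75)&(P[...,1]>-.4)&(P[...,1]<.2)
c=f['color'].astype(int); 
n,l,st,ce=cv2.connectedComponentsWithStats(m.astype(np.uint8)); i=1+np.argmax(st[1:,4]); Q=P[l==i]
r=cv2.minAreaRect(Q[:,:2].astype(np.float32)*1000); print('box c',np.round(r[0],1),'s',np.round(r[1],1),'a',round(r[2],1),'deck',w2d(np.array(r[0])/1000).round(4),'z',np.percentile(Q[:,2],[5,50,95]).round(3))
import sys
if len(sys.argv)>1:
    cv2.imwrite('pics/%s_top.png'%sys.argv[1],cv2.resize(f['color'][130:300,220:500],None,fx=2.5,fy=2.5))
    g=snap('scene'); cv2.imwrite('pics/%s_scn.png'%sys.argv[1],cv2.resize(g['color'][110:330,180:480],None,fx=2.2,fy=2.2))
E
python3 tb.py l
```

```text
t 17.77 tcp [ 0.5901 -0.2315  0.0955] jaw -3.23 tiltfix [-15.91   1.16   0.  ] F [ 2.3 -3.5 -1. ] op 1.001 j [ 0.84  0.85 -0.6   1.67  0.24  0.83  0.16]
tip deck [-0.2253  0.0058] z 0.0378
box c [ 580.2 -162.1] s [155.7 148.8] a 1.4 deck [-0.1732  0.0196] z [0.064 0.07  0.074]
```

View pics/l_top.png

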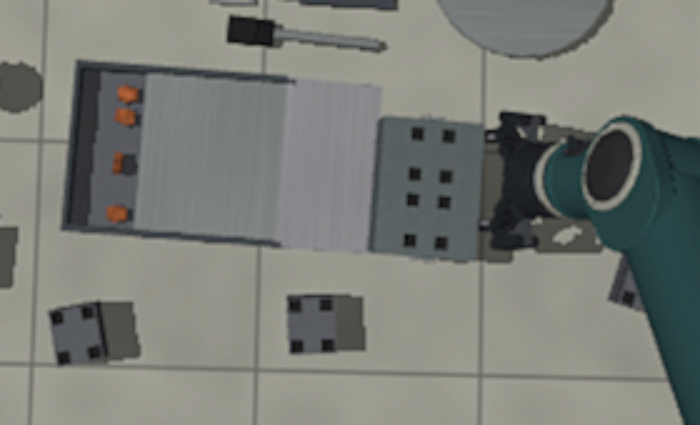

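View pics/l_scn.png

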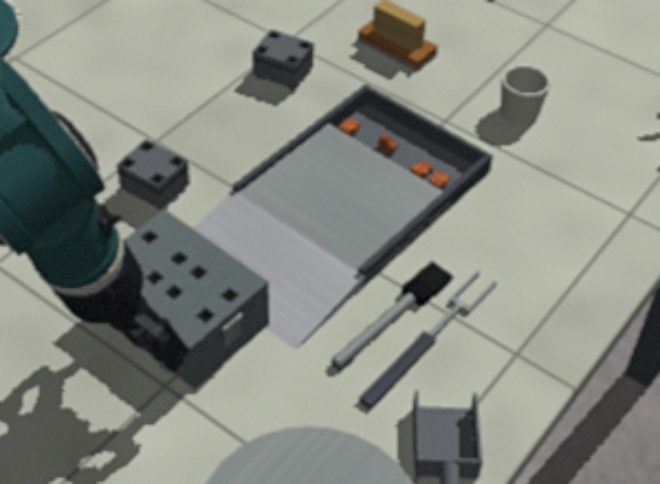

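```bash
cat > pk.py <<'E'
from h import *
def pockets(f,ztop,box,thr=45,amin=4,amax=60,deb=False):
    """centres of dark pockets in the image, cast on plane ztop"""
    g=cv2.cvtColor(f['color'],cv2.COLOR_BGR2GRAY)
    m=(g<thr).astype(np.uint8)
    n,l,st,ce=cv2.connectedComponentsWithStats(m,connectivity=4); out=[]
    for i in range(1,n):
        if amin<=st[i,4]<=amax:
            w=np.clip(thr+25-g[l==i].astype(float),1,None); v,u=np.nonzero(l==i)
            X=ray(f,(u*w).sum()/w.sum(),(v*w).sum()/w.sum(),ztop)
            if box[0]<X[0]<box[1] and box[2]<X[1]<box[3]: out.append([*X[:2],st[i,4]]); 
    return np.array(out)
if __name__=='__main__':
    import sys
    f=snap('top'); p,j,R=pose()
    o=pockets(f,float(sys.argv[1]),[float(a) for a in sys.argv[2:6]])
    for q in o: print(q.round(4), w2d(q).round(4))
E
python3 pk.py .069 .5 .67 -.25 -.08
```

```text
t 17.92 tcp [ 0.5893 -0.2298  0.0953] jaw -3.05 tiltfix [-16.07   0.95   0.  ] F [-0.4 -0.2 -0.1] op 1.0 j [ 0.84  0.85 -0.61  1.67  0.23  0.83  0.16]
[ 0.6388 -0.1321 16.    ] [-0.1401 -0.0373]
[ 0.6374 -0.1669 17.    ] [-0.1749 -0.0377]
[ 0.5951 -0.13   16.    ] [-0.1404  0.0065]
[ 0.5933 -0.1639 16.    ] [-0.1743  0.0065]
[ 0.5678 -0.1278 16.    ] [-0.1396  0.0338]
[ 0.5661 -0.1629 16.    ] [-0.1747  0.0337]
[ 0.5239 -0.1259 18.    ] [-0.1399  0.0777]
[ 0.5224 -0.1608 17.    ] [-0.1749  0.0774]
```

{"method": "move_arm", "body": {
  "targets": [
    [0.2,0.8,0,0,0,0],
    [0.25,1,0,0,0,0],
    [0.25,1,0,0,0,0],
    [0.25,1,0,0,0,0],
    [0.25,1,0,0,0,0]
  ]
}}

```text
t: 18.33
tcp_pos: [0.5974, -0.1998, 0.0952]
orientation: [0.546, -0.414, 0.575, -0.447]
contact_force: [-1.8, -8.8, 3.8]
opening: 0.997
```

```bash
python3 tb.py; python3 pk.py .072 .5 .69 -.25 0.0
```

```text
t 18.33 tcp [ 0.5974 -0.1998  0.0952] jaw -3.57 tiltfix [-14.76   0.76   0.  ] F [-1.8 -8.8  3.8] op 0.997 j [ 0.77  0.83 -0.59  1.69  0.24  0.8   0.09]
tip deck [-0.1945  0.0006] z 0.0373
box c [ 590.  -134.7] s [144.9 165.3] a 86.7 deck [-0.1453  0.0113] z [0.066 0.073 0.084]
t 18.43 tcp [ 0.5979 -0.1969  0.0953] jaw -3.44 tiltfix [-14.93   0.77   0.  ] F [ 0.3 -4.5  0.7] op 1.001 j [ 0.77  0.83 -0.59  1.69  0.24  0.8   0.09]
[ 0.6655 -0.2327  9.    ] [-0.2392 -0.0692]
[ 0.6487 -0.104  16.    ] [-0.1115 -0.0457]
[ 0.6465 -0.1368 16.    ] [-0.1444 -0.0453]
[ 0.6048 -0.1005 15.    ] [-0.1104 -0.0017]
[ 0.6032 -0.1347 16.    ] [-0.1446 -0.0019]
[ 0.5765 -0.0995 17.    ] [-0.1108  0.0267]
[ 0.5741 -0.1325 18.    ] [-0.1439  0.0273]
[ 0.5321 -0.096  16.    ] [-0.1097  0.0712]
[ 0.5352 -0.2252  8.    ] [-0.2385  0.0613]
[ 0.5304 -0.1305 16.    ] [-0.1443  0.0711]
```

{"method": "move_arm", "body": {
  "targets": [
    [0.25,1,0,0,0,0],
    [0.25,1,0,0,0,0],
    [0.25,1,0,0,0,0],
    [0.25,1,0,0,0,0],
    [0.25,1,0,0,0,0],
    [0.2,1,0,0,0,0]
  ]
}}

```text
t: 18.93
tcp_pos: [0.6086, -0.1568, 0.0953]
orientation: [0.538, -0.418, 0.574, -0.455]
contact_force: [-1.0, -8.5, 2.5]
opening: 1.001
```

```bash
python3 tb.py m; python3 pk.py .078 .5 .69 -.25 0.0
```

```text
t 18.93 tcp [ 0.6086 -0.1568  0.0953] jaw -4.14 tiltfix [-13.57   0.52   0.  ] F [-1.  -8.5  2.5] op 1.001 j [ 0.69  0.82 -0.57  1.71  0.25  0.78  0.  ]
tip deck [-0.1522 -0.0082] z 0.037
box c [602. -91.] s [142.2 166.4] a 86.6 deck [-0.101   0.0016] z [0.067 0.076 0.086]
t 19.08 tcp [ 0.6088 -0.154   0.0952] jaw -4.03 tiltfix [-13.78   0.52   0.  ] F [ 1.4 -3.   1.6] op 0.999 j [ 0.69  0.82 -0.58  1.71  0.25  0.77  0.01]
[ 0.6758 -0.1859  6.    ] [-0.192  -0.0771]
[ 0.6601 -0.0635 14.    ] [-0.0705 -0.055 ]
[ 0.6568 -0.097  15.    ] [-0.1042 -0.0535]
[ 0.6486 -0.198  36.    ] [-0.2054 -0.0505]
[ 0.6159 -0.0609 20.    ] [-0.0702 -0.0107]
[ 0.6126 -0.0936 16.    ] [-0.1031 -0.0091]
[ 0.5875 -0.059  16.    ] [-0.0699  0.0178]
[ 0.5855 -0.0915 16.    ] [-0.1024  0.0181]
[ 0.5818 -0.2078 13.    ] [-0.2187  0.0157]
[ 0.5446 -0.056  15.    ] [-0.0691  0.0608]
[ 0.5422 -0.0893 17.    ] [-0.1024  0.0614]
```

View pics/m_scn.png

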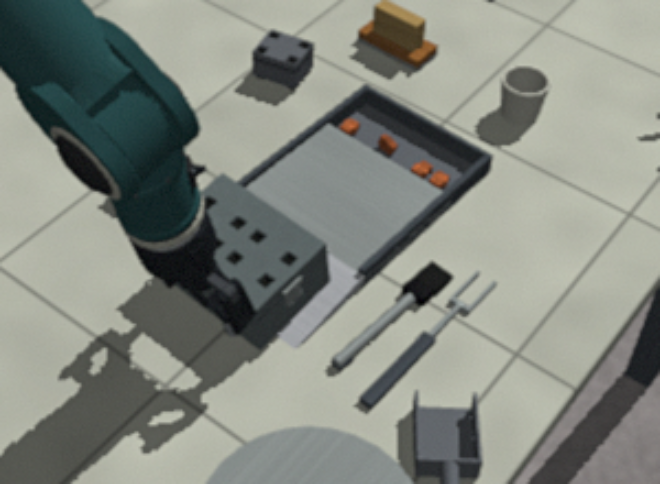

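{"method": "move_arm", "body": {
  "targets": [
    [0.08,1,0,0.3,0,0.3],
    [0.08,1,0,0.3,0,0.3],
    [0.08,1,0,0.3,0,0.3],
    [0.08,1,0,0.3,0,0.3],
    [0.08,1,0,0.3,0,0.3],
    [0.08,1,0,0.3,0,0.3],
    [0.08,1,0,0.3,0,0.2],
    [0.08,1,0,0.3,0,0.2]
  ]
}}

```text
t: 19.75
tcp_pos: [0.615, -0.1101, 0.0962]
orientation: [0.543, -0.422, 0.571, -0.448]
contact_force: [-3.6, -15.7, 8.7]
opening: 1.0
```

```bash
python3 tb.py; python3 pk.py .086 .5 .69 -.12 0.1
```

```text
t 19.75 tcp [ 0.615  -0.1101  0.0962] jaw -3.08 tiltfix [-13.86   0.32   0.  ] F [ -3.6 -15.7   8.7] op 1.0 j [ 0.63  0.81 -0.58  1.72  0.25  0.75 -0.05]
tip deck [-0.1049 -0.012 ] z 0.038
box c [607.8 -43.9] s [141.4 165.9] a 87.4 deck [-0.0537 -0.0017] z [0.072 0.082 0.092]
t 19.85 tcp [ 0.6153 -0.1086  0.0965] jaw -3.04 tiltfix [-13.95   0.35   0.  ] F [ -1.6 -12.5   5.8] op 1.002 j [ 0.63  0.81 -0.58  1.72  0.25  0.75 -0.05]
[ 0.6639 -0.0193 16.    ] [-0.0262 -0.0565]
[ 0.6619 -0.0524 13.    ] [-0.0593 -0.0561]
[ 0.6205 -0.0175 17.    ] [-0.0266 -0.013 ]
[ 0.6183 -0.0501 18.    ] [-0.0593 -0.0126]
[ 5.918e-01 -1.550e-02  1.700e+01] [-0.0261  0.0157]
[ 0.59   -0.0485 14.    ] [-0.0592  0.0158]
[ 5.488e-01 -1.380e-02  1.600e+01] [-0.0267  0.0588]
[ 0.5469 -0.0461 16.    ] [-0.0591  0.059 ]
```

{"method": "move_arm", "body": {
  "targets": [
    [0.05,1,0,0.2,0,0],
    [0.05,1,0,0.2,0,0],
    [0.05,1,0,0.2,0,0],
    [0.05,1,0,0.2,0,0],
    [0.05,1,0,0.2,0,0],
    [0.05,1,0,0.2,0,0],
    [0.05,1,0,0.2,0,0],
    [0.05,1,0,0.2,0,0]
  ]
}}

```text
t: 20.52
tcp_pos: [0.6185, -0.0809, 0.0991]
orientation: [0.529, -0.422, 0.571, -0.465]
contact_force: [-2.0, -16.3, 8.4]
opening: 0.999
```

```bash
python3 tb.py n; python3 pk.py .09 .5 .69 -.12 0.15
```

```text
t 20.52 tcp [ 0.6185 -0.0809  0.0991] jaw -4.86 tiltfix [-12.15   0.58   0.  ] F [ -2.  -16.3   8.4] op 0.999 j [ 0.55  0.79 -0.55  1.74  0.25  0.73 -0.14]
tip deck [-0.0773 -0.0142] z 0.0405
box c [612.5 -13.9] s [137.2 166.1] a 84.7 deck [-0.0235 -0.0049] z [0.076 0.087 0.097]
t 20.67 tcp [ 0.6187 -0.0793  0.0992] jaw -4.81 tiltfix [-12.26   0.61   0.  ] F [ -1.9 -13.1   6.8] op 1.003 j [ 0.55  0.79 -0.55  1.74  0.25  0.73 -0.14]
[ 0.6862 -0.1069  6.    ] [-0.1125 -0.0834]
[6.707e-01 5.900e-03 1.700e+01] [-0.0007 -0.0619]
[ 0.6665 -0.0271 16.    ] [-0.0338 -0.0594]
[6.261e-01 9.800e-03 1.800e+01] [ 0.0009 -0.0172]
[ 0.6232 -0.023  15.    ] [-0.032 -0.016]
[5.987e-01 1.170e-02 1.600e+01] [0.0014 0.0103]
[ 0.5954 -0.0208 20.    ] [-0.0312  0.0119]
[5.545e-01 1.560e-02 2.000e+01] [0.003  0.0546]
[ 0.5515 -0.0174 15.    ] [-0.0302  0.0559]
```

View pics/n_scn.png

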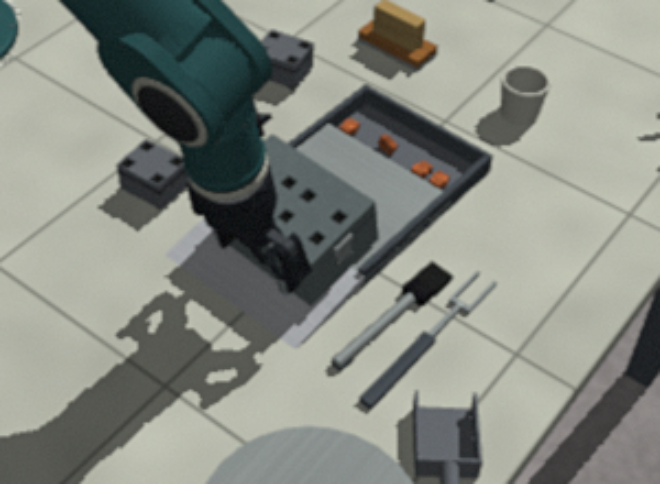

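{"method": "move_arm", "body": {
  "targets": [
    [0.05,1.2,-0.05,0.4,0,0.6],
    [0.05,1.2,-0.05,0.4,0,0.6],
    [0.05,1.2,-0.05,0.4,0,0.6],
    [0.05,1.2,-0.05,0.4,0,0.5],
    [0.05,1.2,-0.05,0.4,0,0.5],
    [0.05,1,-0.05,0.4,0,0.4]
  ]
}}

```text
t: 21.17
tcp_pos: [0.624, -0.0459, 0.0989]
orientation: [0.538, -0.429, 0.565, -0.456]
contact_force: [-1.0, -7.2, 4.3]
opening: 1.002
```

```bash
python3 tb.py; python3 pk.py .091 .5 .69 -.12 0.15
```

```text
t 21.17 tcp [ 0.624  -0.0459  0.0989] jaw -3.1 tiltfix [-12.41   0.36   0.  ] F [-1.  -7.2  4.3] op 1.002 j [ 0.5   0.79 -0.56  1.74  0.26  0.72 -0.16]
tip deck [-0.0419 -0.0177] z 0.0403
box c [615.8  21.4] s [138.5 165.7] a 87.9 deck [ 0.0119 -0.0062] z [0.084 0.089 0.093]
t 21.27 tcp [ 0.624  -0.0438  0.0989] jaw -2.99 tiltfix [-12.53   0.36   0.  ] F [ 1.3 -4.8  4.2] op 1.004 j [ 0.5   0.79 -0.56  1.74  0.26  0.72 -0.16]
[ 0.6725  0.0503 17.    ] [ 0.0438 -0.0614]
[6.706e-01 1.590e-02 1.600e+01] [ 0.0093 -0.0613]
[ 0.6652 -0.1185 22.    ] [-0.1252 -0.063 ]
[ 0.6573 -0.0819  4.    ] [-0.0891 -0.0531]
[ 0.6294  0.0524 16.    ] [ 0.0437 -0.0182]
[ 0.6277  0.0176 16.    ] [ 0.0088 -0.0184]
[ 0.6006  0.0542 18.    ] [0.0439 0.0106]
[ 0.599   0.0196 18.    ] [0.0093 0.0104]
[ 0.5576  0.0556 16.    ] [0.043  0.0536]
[ 0.5557  0.0214 17.    ] [0.0088 0.0537]
[ 0.5584 -0.1103  4.    ] [-0.1226  0.0441]
```

{"method": "move_arm", "body": {
  "targets": [
    [0,0.8,0,0.2,0,0],
    [0,0.8,0,0.2,0,0],
    [0,0.8,0,0.2,0,0],
    [0,0.8,0,0.2,0,0],
    [0,0.8,0,0,0,0],
    [0,0.5,0,0,0,0]
  ]
}}

```text
t: 21.77
tcp_pos: [0.6244, -0.0136, 0.0987]
orientation: [0.535, -0.425, 0.568, -0.458]
contact_force: [-0.4, -6.9, 5.0]
opening: 1.004
```

```bash
python3 tb.py; python3 pk.py .09 .5 .69 -.06 0.17
```

```text
t 21.77 tcp [ 0.6244 -0.0136  0.0987] jaw -3.72 tiltfix [-12.54   0.38   0.  ] F [-0.4 -6.9  5. ] op 1.004 j [ 0.45  0.79 -0.56  1.75  0.25  0.7  -0.22]
tip deck [-0.0094 -0.0164] z 0.0402
box c [613.2  54.2] s [136.7 159.3] a 86.5 deck [ 0.0445 -0.0019] z [0.084 0.089 0.093]
t 21.87 tcp [ 0.6243 -0.013   0.0987] jaw -3.68 tiltfix [-12.57   0.37   0.  ] F [ 1.7 -3.8  2.6] op 1.001 j [ 0.45  0.79 -0.56  1.75  0.25  0.7  -0.22]
[0.6708 0.1641 5.    ] [ 0.1573 -0.0538]
[ 0.6744  0.0804 16.    ] [ 0.0739 -0.0618]
[ 0.6724  0.0461 18.    ] [ 0.0396 -0.0615]
[ 0.6517 -0.0405 10.    ] [-0.048  -0.0454]
[0.646  0.1664 5.    ] [ 0.1584 -0.0289]
[ 0.6307  0.0832 20.    ] [ 0.0745 -0.018 ]
[ 0.6278  0.0498 18.    ] [ 0.0409 -0.0167]
[ 0.6021  0.0852 18.    ] [0.075  0.0107]
[ 0.6003  0.0511 17.    ] [0.0408 0.0107]
[ 0.5587  0.0874 18.    ] [0.0749 0.0542]
[ 0.5562  0.0532 21.    ] [0.0406 0.0549]
```

{"method": "move_arm", "body": {
  "targets": [
    [0,0.8,0,0,0,0.2],
    [0,0.8,0,0,0,0.2],
    [0,0.8,0,0,0,0.2],
    [0,0.5,0,0,0,0.1],
    [0,0,0,0,0,0]
  ]
}}

```text
t: 22.28
tcp_pos: [0.6248, 0.005, 0.0989]
orientation: [0.533, -0.43, 0.566, -0.459]
contact_force: [0.3, 0.5, -0.2]
opening: 0.998
```

```bash
python3 tb.py; python3 pk.py .09 .5 .69 -.06 0.17
```

```text
t 22.28 tcp [0.6248 0.005  0.0989] jaw -3.53 tiltfix [-11.98   0.21   0.  ] F [ 0.3  0.5 -0.2] op 0.998 j [ 0.41  0.78 -0.55  1.75  0.26  0.7  -0.26]
tip deck [ 0.0086 -0.0157] z 0.0403
box c [614.1  85.6] s [110.5 158.5] a 86.3 deck [ 0.076  -0.0012] z [0.084 0.089 0.093]
t 22.38 tcp [0.6247 0.0052 0.0988] jaw -3.52 tiltfix [-12.01   0.2    0.  ] F [-0.1 -1.8  2.6] op 0.998 j [ 0.41  0.78 -0.55  1.75  0.26  0.7  -0.25]
[0.6708 0.1641 5.    ] [ 0.1573 -0.0537]
[ 0.6741  0.0984 17.    ] [ 0.0919 -0.0605]
[ 0.6721  0.064  16.    ] [ 0.0575 -0.0603]
[ 0.665  -0.0468 13.    ] [-0.0535 -0.059 ]
[ 0.653  -0.0127  4.    ] [-0.0202 -0.0452]
[ 0.631   0.1003 16.    ] [ 0.0915 -0.0173]
[ 0.6287  0.0669 18.    ] [ 0.0581 -0.0168]
[ 0.6021  0.1024 17.    ] [0.0921 0.0117]
[ 0.5999  0.0684 20.    ] [0.0581 0.0121]
[ 0.559   0.1055 18.    ] [0.0929 0.0548]
[ 0.5568  0.0713 17.    ] [0.0587 0.0553]
[ 0.5569 -0.0467  4.    ] [-0.0591  0.049 ]
```

{"method": "move_arm", "body": {
  "targets": [
    [0,-2,0,0,0,0],
    [0,-2,1,0,0,0],
    [0,0,3,-3,0,0],
    [0,0,3.5,-3,0,5],
    [-1,0,3.5,-3,0,7],
    [-2,0,2,-3,0,7],
    [-2,0,0,0,0,7],
    [-2,0,0,0,0,7],
    [-2,0,0,0,0,7],
    [-2,0,0,0,0,7]
  ],
  "jaw": 0.9
}}

```text
t: 23.22
tcp_pos: [0.5057, -0.0253, 0.2285]
orientation: [-0.64, 0.659, -0.289, 0.27]
contact_force: [1.2, -0.4, 0.7]
opening: 0.897
```

```bash
python3 tb.py p; python3 m.py | grep -E "tub|scr|box"
```

```text
t 23.22 tcp [ 0.5057 -0.0253  0.2285] jaw 43.43 tiltfix [ 0.76 -2.03  0.  ] F [ 1.2 -0.4  0.7] op 0.897 j [ 0.59  0.46 -0.75  1.96  0.4   0.91  0.38]
tip deck [-0.0414  0.1033] z 0.1686
box c [614.2  85.6] s [110.3 159. ] a 86.8 deck [ 0.0759 -0.0014] z [0.084 0.089 0.093]
tub [200.9 158.7] 55 med z 0.0446 mean [0.6966 0.3795 0.0449] rect [696.5 376.4] [26.5 50.8] 64.0
tub [204.6 231.9] 41 med z 0.0438 mean [0.4941 0.3603 0.044 ] rect [493.6 360.1] [ 2.9 66.2] 87.4
tub [478.3 243.5] 451 med z 0.0436 mean [ 0.4815 -0.3941  0.0434] rect [ 481.1 -395.3] [56.7 61.9] 72.7
tub [249.6 264. ] 446 med z 0.0437 mean [0.4096 0.2335 0.0435] rect [409.6 233.5] [62.1 52.7] 11.6
scr [199.1 232.4] 237 med z 0.0589 mean [0.4931 0.371  0.0589] rect [492.9 372.1] [24.8 68.7] 88.0
```

View pics/p_scn.png

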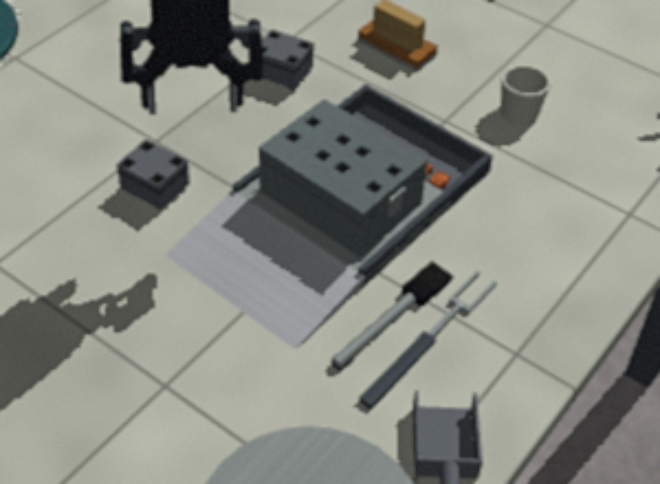

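{"method": "move_arm", "body": {
  "targets": [
    [-1,0,0,-0.4,1,6.5],
    [-1,0,0,-0.4,1,6.5],
    [-1,0,0,0,0,6.5],
    [-1,0,0,0,0,6.5],
    [-1,0,0,0,0,6.5],
    [-1,0,0,0,0,6.5],
    [-1,0,-2,0,0,6.5],
    [-0.7,0,-2,0,0,6],
    [0,0,0,0,0,0]
  ]
}}

```text
t: 24.17
tcp_pos: [0.436, -0.0231, 0.1877]
orientation: [-0.685, 0.726, 0.027, -0.046]
contact_force: [-0.9, -0.4, 0.0]
opening: 0.897
```

```bash
python3 -c "
from h import *
go([.427,-.024,.09],95); snap('wrist','q_wrist')
rects('wrist',0.035,0.052,(0.3,0.53,-.1,0.06))"
```

```text
t 24.17 tcp [ 0.436  -0.0231  0.1877] jaw 96.01 tiltfix [ 3.4  -1.35  0.  ] F [-0.9 -0.4  0. ] op 0.897 j [ 0.72  0.48 -0.92  2.14  0.61  0.83  1.08]
delta cm [-0.9  -0.09 -9.77] turn -1.01 deck [-0.042  0.171]
wrist px [331. 198.] n 7603 z 0.0442 c [428.3 -26.4] s [63.3 52.2] a 4.1
```

View pics/q_wrist.png

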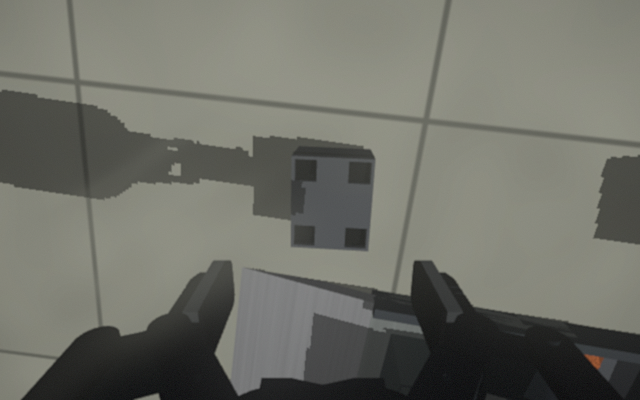

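{"method": "move_arm", "body": {
  "targets": [
    [-0.8,-0.3,0,3.4,-1.3,-1.9],
    [0,0,-1.5,0,0,0],
    [0,0,-2.5,0,0,0],
    [0,0,-1.5,0,0,0],
    [0,0,0,0,0,0]
  ]
}}

```text
t: 24.68
tcp_pos: [0.4403, -0.0275, 0.1394]
orientation: [0.708, -0.706, -0.02, 0.008]
contact_force: [-0.6, -0.1, 0.0]
opening: 0.897
```

```bash
python3 -c "
from h import *
go([.428,-.0255,.087],94.1)
rects('wrist',0.035,0.052,(0.3,0.53,-.1,0.06))"
```

```text
t 24.68 tcp [ 0.4403 -0.0275  0.1394] jaw 92.22 tiltfix [-0.21  1.    0.  ] F [-0.6 -0.1  0. ] op 0.897 j [ 0.69  0.55 -0.84  2.18  0.68  0.66  0.98]
delta cm [-1.23  0.2  -5.24] turn 1.88 deck [-0.0461  0.1664]
wrist px [325. 213.] n 12257 z 0.0442 c [428.3 -26.4] s [63.3 52.3] a 3.9
```

{"method": "move_arm", "body": {
  "targets": [
    [-1.3,0.1,0,-0.2,0.8,1.9],
    [-0.3,0,0,0,0,0],
    [-0.2,0,-1.2,0,0,0],
    [-0.2,0,-1.2,0,0,0],
    [0,0,0,0,0,0]
  ]
}}

```text
t: 25.15
tcp_pos: [0.4234, -0.0251, 0.1215]
orientation: [-0.706, 0.707, 0.03, -0.021]
contact_force: [-0.3, 0.8, 0.2]
opening: 0.901
```

```bash
python3 -c "
from h import *
go([.4283,-.0262,.087],93.9)"
```

```text
t 25.15 tcp [ 0.4234 -0.0251  0.1215] jaw 94.19 tiltfix [0.09 0.74 0.  ] F [-0.3  0.8  0.2] op 0.901 j [ 0.66  0.57 -0.81  2.23  0.73  0.62  0.96]
delta cm [ 0.49 -0.11 -3.45] turn -0.29 deck [-0.0446  0.1835]
```

{"method": "move_arm", "body": {
  "targets": [
    [0.4,-0.1,-1.2,0,0.6,0],
    [0.1,0,-1.2,0,0,0],
    [0,0,-0.9,0,0,0],
    [0,0,0,0,0,0]
  ]
}}

```text
t: 25.48
tcp_pos: [0.4305, -0.026, 0.0918]
orientation: [-0.705, 0.708, 0.029, -0.023]
contact_force: [0.1, 0.3, -0.1]
opening: 0.903
```

```bash
python3 -c "
from h import *
go([.4283,-.0262,.087],93.9)"
```

```text
t 25.48 tcp [ 0.4305 -0.026   0.0918] jaw 94.15 tiltfix [0.2 0.5 0. ] F [ 0.1  0.3 -0.1] op 0.903 j [ 0.6   0.62 -0.74  2.22  0.81  0.58  0.89]
delta cm [-0.22 -0.02 -0.48] turn -0.25 deck [-0.0451  0.1763]
```

{"method": "move_arm", "body": {
  "targets": [
    [-0.3,0,-0.5,0,0.4,0],
    [0,0,0,0,0,0]
  ]
}}

```text
t: 25.65
tcp_pos: [0.4278, -0.0258, 0.0877]
orientation: [-0.705, 0.708, 0.026, -0.025]
contact_force: [-0.2, 0.4, 0.5]
opening: 0.898
```

```bash
python3 -c "
from h import *
go([.4283,-.0262,.087],93.9)"
```

```text
t 25.65 tcp [ 0.4278 -0.0258  0.0877] jaw 94.16 tiltfix [0.23 0.14 0.  ] F [-0.2  0.4  0.5] op 0.898 j [ 0.59  0.63 -0.73  2.22  0.81  0.58  0.89]
delta cm [ 0.05 -0.04 -0.07] turn -0.26 deck [-0.0451  0.179 ]
```

Aligned; grip and lift.

{"method": "move_arm", "body": {
  "targets": [
    [0,0,0,0,0,0],
    [0,0,0,0,0,0],
    [0,0,0,0,0,0],
    [0,0,0,0,0,0]
  ],
  "jaw": 0.0,
  "squeeze": 50
}}

```text
t: 25.98
tcp_pos: [0.4279, -0.0257, 0.0892]
orientation: [-0.705, 0.708, 0.027, -0.024]
contact_force: [0.8, 0.2, -2.3]
opening: 0.6
```

```bash
python3 -c "
from h import *
go([.4283,-.0262,.087],93.9)"
```

```text
t 25.98 tcp [ 0.4279 -0.0257  0.0892] jaw 94.17 tiltfix [0.26 0.22 0.  ] F [ 0.8  0.2 -2.3] op 0.6 j [ 0.6   0.63 -0.73  2.22  0.81  0.58  0.89]
delta cm [ 0.04 -0.05 -0.22] turn -0.27 deck [-0.045   0.1789]
```

{"method": "move_arm", "body": {
  "targets": [
    [0,0,1,0,0,0],
    [0,0,3,0,0,0],
    [0,0,4,0,0,0],
    [0,0,4,0,0,0],
    [0.5,0,3,0,0,0],
    [1.5,0,0,0,0,-1],
    [0,0,0,0,0,0]
  ]
}}

```text
t: 26.57
tcp_pos: [0.4449, -0.0256, 0.2449]
orientation: [-0.706, 0.708, 0.018, -0.021]
contact_force: [0.2, 0.1, -0.9]
opening: 0.603
```

```bash
cat > hand.py <<'E'
from h import *
# tub lid in hand, in tool coordinates; tool frame y down
p,j,R=pose()
f=snap('wrist'); P=cloud(f); T=(P-p)@R   # tool coords
m=(T[...,1]>-.0)&(T[...,1]<.075)&(np.abs(T[...,0])<.05)&(np.abs(T[...,2])<.05)
Q=T[m]; h,e=np.histogram(Q[:,1],bins=np.arange(0,.076,.002)); k=np.argmax(h); y0=e[k]; print('lid depth ahead of TCP',y0.round(4),h[k])
m&=(np.abs(T[...,1]-y0-.001)<.003)
g=cv2.cvtColor(f['color'],cv2.COLOR_BGR2GRAY)
n,l,st,ce=cv2.connectedComponentsWithStats(m.astype(np.uint8)); i=1+np.argmax(st[1:,4]); Q=T[l==i]
r=cv2.minAreaRect(Q[:,[0,2]].astype(np.float32)*1000); print('tool x,z centre',np.round(r[0],1),np.round(r[1],1),round(r[2],1),ce[i])
cv2.imwrite('pics/hand.png',f['color'])
E
python3 hand.py
```

```text
t 26.57 tcp [ 0.4449 -0.0256  0.2449] jaw 93.17 tiltfix [ 0.2  -0.17  0.  ] F [ 0.2  0.1 -0.9] op 0.603 j [ 0.86  0.4  -1.04  2.09  0.45  0.89  1.19]
lid depth ahead of TCP 0.044 12024
tool x,z centre [ 0.2 -3.3] [71.7 63.8] 90.0 [321.79400952 295.92683662]
```

View pics/hand.png

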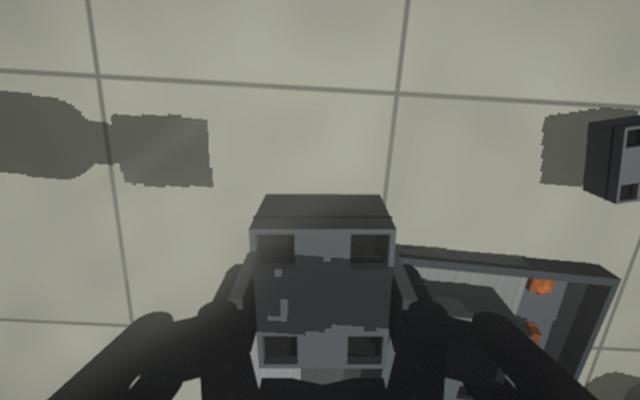

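```bash
cat >> hand.py <<'E'
s=T[m&(np.abs(T[...,2])<.012)]; print('x range',np.percentile(s[:,0],[.5,99.5]).round(4),'mid',(np.percentile(s[:,0],[.5,99.5]).mean()).round(4))
s=T[m&(np.abs(T[...,0])<.035)]; 
for zz in (-.012,0,.012):
    q=T[m&(np.abs(T[...,2]-zz)<.004)]; print(zz,q[:,0].min().round(4),q[:,0].max().round(4))
E
python3 hand.py
python3 - <<'E'
from h import *
P=cloud(snap('top')); f=snap('top')
from pk import pockets
o=pockets(f,.089,[.53,.70,.03,.14]); print(o.round(4)); 
E
```

```text
t 26.62 tcp [ 0.4436 -0.0251  0.2444] jaw 93.28 tiltfix [ 0.21 -0.29  0.  ] F [ 0.5 -0.2 -1.4] op 0.601 j [ 0.86  0.4  -1.04  2.09  0.45  0.89  1.19]
lid depth ahead of TCP 0.044 11919
tool x,z centre [0.2 3.7] [63.9 71.5] 0.1 [323.25744066 295.99963851]
x range [-0.0312  0.0309] mid -0.0002
-0.012 -0.0315 0.0318
0 -0.0314 0.0321
0.012 -0.0315 0.0317
[[ 0.6742  0.0985 17.    ]
 [ 0.6722  0.0641 16.    ]
 [ 0.6309  0.1002 17.    ]
 [ 0.6287  0.0667 20.    ]
 [ 0.6023  0.1025 18.    ]
 [ 0.6     0.0684 20.    ]
 [ 0.5591  0.1055 18.    ]
 [ 0.5568  0.0714 17.    ]]
```

{"method": "move_arm", "body": {
  "targets": [
    [2.8,2,0,0,0,-1.2],
    [2.8,2,0,0,0,-1.2],
    [2.8,2,0,0,0,-1.2],
    [2.8,2,0,0,0,-1.2],
    [2.8,2,0,0,0,-1.2],
    [2.5,1.4,0,0,0,-1.2],
    [0,0,0,0,0,0]
  ]
}}

```text
t: 27.35
tcp_pos: [0.6024, 0.0906, 0.23]
orientation: [-0.704, 0.709, -0.04, 0.014]
contact_force: [0.4, -0.0, -0.5]
opening: 0.599
```

```bash
python3 hand.py; python3 -c "
from h import *
go([.6515,.0824,.21],86.4)
from pk import pockets
f=snap('wrist'); o=pockets(f,.089,[.52,.70,.03,.14],thr=50,amin=60,amax=2500); print(o.round(4))"
```

```text
t 27.35 tcp [0.6024 0.0906 0.23  ] jaw 85.64 tiltfix [ 0.36 -2.15  0.  ] F [ 0.4 -0.  -0.5] op 0.599 j [ 0.4   0.67 -0.86  1.7   0.56  1.07  0.85]
lid depth ahead of TCP 0.044 12307
tool x,z centre [0.3 0.2] [63.9 64.7] 0.0 [322.55386018 295.99203647]
x range [-0.0312  0.031 ] mid -0.0001
-0.012 -0.0315 0.0322
0 -0.0316 0.032
0.012 -0.0317 0.032
t 27.4 tcp [0.6001 0.0897 0.2293] jaw 85.7 tiltfix [ 0.44 -2.34  0.  ] F [-0.9  0.9 -2.9] op 0.603 j [ 0.4   0.67 -0.86  1.71  0.56  1.07  0.85]
delta cm [ 5.14 -0.73 -1.93] turn 0.7 deck [0.0793 0.013 ]
[[6.224e-01 1.250e-01 2.850e+02]
 [6.935e-01 5.990e-02 1.300e+02]
 [6.986e-01 1.198e-01 1.450e+02]]
```

View pics/hand.png

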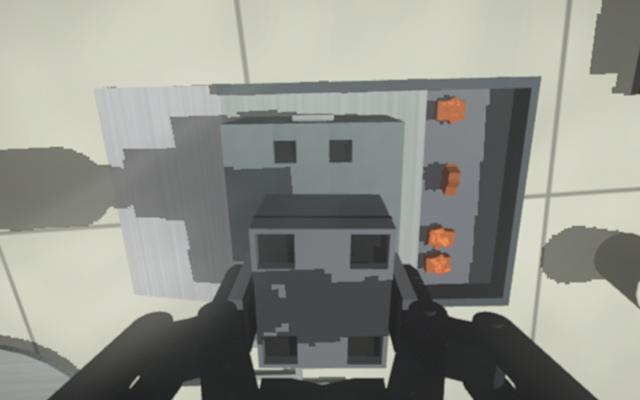

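```bash
cat > lid.py <<'E'
from h import *
p,j,R=pose()
f=snap('wrist'); P=cloud(f); z=P[...,2]
m=(z>.084)&(z<.096)&(P[...,0]<.62)&(P[...,0]>.50)&(P[...,1]>-.02)&(P[...,1]<.2)
T=(P-p)@R; m&=~((np.abs(T[...,0])<.04)&(np.abs(T[...,2])<.05)&(T[...,1]<.1))
Q=P[m]; D=(Q[:,:2]-O)@np.array([EX,EY]).T
print(len(D),np.median(Q[:,2]))
nb=[]
for x in np.arange(.03,.125,.01):
    q=D[np.abs(D[:,0]-x)<.004]
    if len(q)>10: nb.append((x,q[:,1].max()))
nb=np.array(nb); print('near edge y',nb[:,1].round(4)); a=np.polyfit(nb[2:-2,0],nb[2:-2,1],1); print('slope deg',np.degrees(np.arctan(a[0])).round(2))
for y in (.035,.045,.055,.065):
    q=D[np.abs(D[:,1]-y)<.003]
    if len(q)>10: print('y',y,'x',q[:,0].min().round(4),q[:,0].max().round(4),'mid',((q[:,0].min()+q[:,0].max())/2).round(4))
g=cv2.cvtColor(f['color'],cv2.COLOR_BGR2GRAY); cv2.imwrite('pics/lid.png',f['color'])
for (u0,v0) in [(285,151),(341,151)]:
    X=ray(f,u0,v0,.089); print('pocket',X.round(4),w2d(X).round(4))
E
python3 lid.py
```

```text
t 27.45 tcp [0.5989 0.0883 0.2294] jaw 85.68 tiltfix [ 0.53 -2.41  0.  ] F [-0.3 -0.4 -1.9] op 0.6 j [ 0.4   0.67 -0.86  1.71  0.56  1.07  0.85]
13564 0.08945524033747608
near edge y [0.0724 0.0724 0.0723 0.0723 0.0721 0.072  0.0718 0.0718 0.0717 0.0716]
slope deg -0.62
y 0.035 x 0.0192 0.1292 mid 0.0742
y 0.045 x 0.0194 0.1295 mid 0.0744
y 0.055 x 0.0196 0.1295 mid 0.0746
y 0.065 x 0.0195 0.1298 mid 0.0747
pocket [0.5521 0.0675 0.089 ] [0.0547 0.0597]
pocket [0.5546 0.1015 0.089 ] [0.0887 0.059 ]
```

{"method": "move_arm", "body": {
  "targets": [
    [2.5,-0.4,-0.5,0.3,-1.2,0.3],
    [2.5,-0.3,-1,0.2,-1.2,0.3],
    [0,0,-1,0,0,0],
    [0,0,0,0,0,0],
    [0,0,0,0,0,0]
  ]
}}

```text
t: 27.92
tcp_pos: [0.6433, 0.0746, 0.2018]
orientation: [-0.704, 0.71, -0.025, 0.021]
contact_force: [0.4, 0.2, -0.2]
opening: 0.599
```

```bash
python3 -c "
from h import *
go([.6516,.0819,.174],86.4)"
```

```text
t 27.92 tcp [0.6433 0.0746 0.2018] jaw 86.24 tiltfix [ 0.47 -0.37  0.  ] F [ 0.4  0.2 -0.2] op 0.599 j [ 0.38  0.75 -0.81  1.64  0.62  1.04  0.87]
delta cm [ 0.83  0.73 -2.78] turn 0.16 deck [ 0.0665 -0.031 ]
```

{"method": "move_arm", "body": {
  "targets": [
    [0.8,0.7,-0.5,0.4,-0.3,0.2],
    [0.1,0.1,-0.5,0,0,0],
    [0,0,0,0,0,0],
    [0,0,0,0,0,0]
  ]
}}

```text
t: 28.25
tcp_pos: [0.6507, 0.0822, 0.1919]
orientation: [-0.706, 0.707, -0.023, 0.021]
contact_force: [-0.4, 1.0, -1.2]
opening: 0.599
```

```bash
python3 -c "
from h import *
go([.6516,.0819,.174],86.4)"
```

```text
t 28.25 tcp [0.6507 0.0822 0.1919] jaw 86.47 tiltfix [ 0.1  -0.12  0.  ] F [-0.4  1.  -1.2] op 0.599 j [ 0.36  0.77 -0.81  1.63  0.63  1.03  0.87]
delta cm [ 0.09 -0.03 -1.79] turn -0.07 deck [ 0.0745 -0.0379]
```

{"method": "move_arm", "body": {
  "targets": [
    [0.1,0,-0.4,0,0,0],
    [0,0,-0.4,0,0,0],
    [0,0,-0.3,0,0,0],
    [0,0,0,0,0,0]
  ]
}}

```text
t: 28.58
tcp_pos: [0.6515, 0.0828, 0.1807]
orientation: [-0.706, 0.707, -0.022, 0.021]
contact_force: [-0.3, -0.6, -1.6]
opening: 0.598
```

```bash
python3 -c "
from h import *
go([.6516,.0819,.174],86.4)"
```

```text
t 28.58 tcp [0.6515 0.0828 0.1807] jaw 86.53 tiltfix [ 0.11 -0.08  0.  ] F [-0.3 -0.6 -1.6] op 0.598 j [ 0.36  0.78 -0.8   1.63  0.64  1.01  0.86]
delta cm [ 0.01 -0.09 -0.67] turn -0.13 deck [ 0.0751 -0.0387]
```

{"method": "move_arm", "body": {
  "targets": [
    [0,-0.08,-0.3,0,0,0],
    [0,0,-0.3,0,0,0],
    [0,0,-0.2,0,0,0],
    [0,0,0,0,0,0]
  ]
}}

```text
t: 28.92
tcp_pos: [0.6518, 0.0824, 0.1744]
orientation: [-0.706, 0.708, -0.021, 0.021]
contact_force: [0.0, 0.5, -1.4]
opening: 0.6
```

```bash
python3 -c "
from h import *
go([.6516,.0819,.174],86.4)"
```

```text
t 28.92 tcp [0.6518 0.0824 0.1744] jaw 86.53 tiltfix [ 0.16 -0.01  0.  ] F [ 0.   0.5 -1.4] op 0.6 j [ 0.35  0.79 -0.79  1.64  0.65  1.    0.85]
delta cm [-0.02 -0.05 -0.04] turn -0.13 deck [ 0.0748 -0.039 ]
```

{"method": "move_arm", "body": {
  "targets": [
    [0,0,-0.1,0,0,0],
    [0,0,0,0,0,0]
  ]
}}

```text
t: 29.08
tcp_pos: [0.6521, 0.0826, 0.174]
orientation: [-0.706, 0.708, -0.021, 0.022]
contact_force: [0.3, -0.3, -1.2]
opening: 0.599
```

{"method": "move_arm", "body": {
  "targets": [
    [0,0,0,0,0,0],
    [0,0,0,0,0,0],
    [0,0,0.8,0,0,0],
    [0,0,2,0,0,0],
    [0,0,3,0,0,0],
    [-1,0,3,0,0,0],
    [-1,0,0,0,0,0],
    [0,0,0,0,0,0]
  ],
  "jaw": 0.9
}}

```text
t: 29.75
tcp_pos: [0.6309, 0.0828, 0.2653]
orientation: [-0.706, 0.707, -0.022, 0.021]
contact_force: [-0.5, 0.6, -0.9]
opening: 0.896
```

```bash
cat > view.py <<'E'
from h import *
import sys
go([.5797,.0865,.174],86.4)
f=snap('wrist','%s_wrist'%sys.argv[1])
rects('wrist',.12,.145,(.5,.75,0,.2)); rects('top',.12,.145,(.5,.75,0,.2)); rects('wrist',.16,.19,(.5,.75,0,.2)); rects('top',.16,.19,(.5,.75,0,.2))
E
python3 view.py r; python3 m.py | grep -E "tub|scr"
```

```text
t 29.75 tcp [0.6309 0.0828 0.2653] jaw 86.54 tiltfix [ 0.08 -0.08  0.  ] F [-0.5  0.6 -0.9] op 0.896 j [ 0.41  0.66 -0.87  1.63  0.55  1.12  0.9 ]
delta cm [-5.12  0.37 -9.13] turn -0.14 deck [ 0.074  -0.0181]
wrist px [324. 238.] n 7365 z 0.1292 c [651.9  82.8] s [52.2 63.2] a 86.5
tub [201.2 158.8] 61 med z 0.044 mean [0.6961 0.3787 0.0445] rect [695.3 374.1] [27.7 55.6] 65.4
tub [204.6 232.1] 44 med z 0.0448 mean [0.4936 0.3605 0.044 ] rect [493.7 360.4] [ 3.  66.2] 88.2
tub [478.2 243.4] 456 med z 0.0437 mean [ 0.4818 -0.3938  0.0434] rect [ 481.6 -394.4] [54.2 62. ] 72.8
tub [249.5 264. ] 445 med z 0.0435 mean [0.4096 0.2336 0.0432] rect [409.6 233.7] [62.4 53. ] 12.3
scr [198.  163.7] 27 med z 0.0551 mean [0.6809 0.3837 0.0554] rect [679.7 383.1] [44.9 13.8] 22.2
scr [199.  232.3] 233 med z 0.059 mean [0.4934 0.371  0.0593] rect [492.8 371.7] [25.7 68.6] 88.6
```

View pics/r_wrist.png

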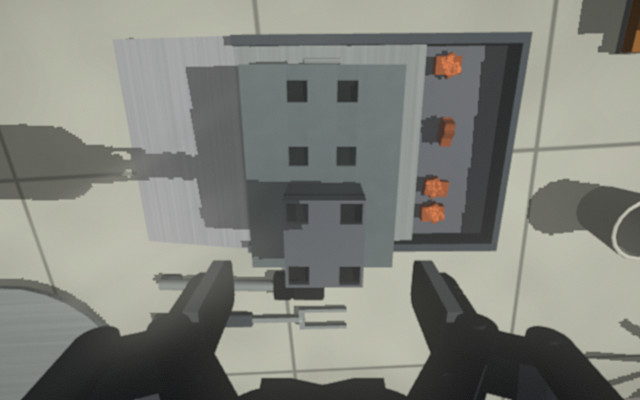

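```bash
python3 - <<'E'
from h import *
f=snap('wrist'); g=cv2.cvtColor(f['color'],cv2.COLOR_BGR2GRAY); pts=[]
for u,v in [(297,91),(347,91),(297,156),(346,156)]:
    w=g[v-14:v+15,u-14:u+15].astype(float); t=(w<(w.min()+np.median(w))/2).astype(np.uint8)
    n,l,st,ce=cv2.connectedComponentsWithStats(t); i=1+np.argmax(st[1:,4]); c=ce[i]+[u-14,v-14]; X=ray(f,*c,.089); pts.append(X[:2]); print(c.round(1),st[i,4],X.round(4))
print(np.mean(pts,0))
E
```

```text
[296.9  90.1] 396 [0.5566 0.0702 0.089 ]
[348.   90.5] 373 [0.5589 0.104  0.089 ]
[298.1 155.5] 339 [0.6004 0.0673 0.089 ]
[346.1 155.5] 342 [0.6025 0.101  0.089 ]
[0.57959526 0.08563351]
```

{"method": "move_arm", "body": {
  "targets": [
    [-2.5,1.8,0,0,0,1.7],
    [-2.5,1.8,0,0,0,1.7],
    [-2.5,1.8,0,0,0,1.7],
    [-2.5,1.8,0,0,0,1.7],
    [-2.5,1.8,0,0,0,1.7],
    [-2.5,1.8,-1,0,0,1.7],
    [-2.5,1.8,-2,0,0,1.7],
    [-2.5,1.8,-2,0,0,1.7],
    [-1.5,1,-2,0,0,1.7],
    [0,0,0,0,0,0]
  ]
}}

```text
t: 30.98
tcp_pos: [0.4089, 0.2386, 0.1874]
orientation: [0.704, -0.702, -0.073, 0.076]
contact_force: [-0.5, -1.0, -0.4]
opening: 0.903
```

```bash
python3 -c "
from h import *
go([.4096,.2336,.087],102); snap('wrist','s_wrist')
rects('wrist',0.035,0.052,(0.3,0.53,.15,0.3))"
```

```text
t 30.98 tcp [0.4089 0.2386 0.1874] jaw 102.13 tiltfix [-0.12 -0.29 -0.  ] F [-0.5 -1.  -0.4] op 0.903 j [ 0.18  0.56 -0.96  2.07  0.62  0.83  0.64]
delta cm [  0.07  -0.5  -10.04] turn -0.13 deck [0.2181 0.2117]
wrist px [312. 205.] n 7470 z 0.0442 c [411.4 232.1] s [63.1 52.3] a 11.7
```

{"method": "move_arm", "body": {
  "targets": [
    [0.1,-0.6,-1,0,-0.2,-0.4],
    [0,-0.1,-2.5,0,0,0],
    [0,0,-2.5,0,0,0],
    [0,0,-1,0,0,0],
    [0,0,0,0,0,0]
  ]
}}

```text
t: 31.5
tcp_pos: [0.4236, 0.2271, 0.1194]
orientation: [0.706, -0.703, -0.07, 0.06]
contact_force: [-0.3, -0.5, 0.4]
opening: 0.898
```

```bash
python3 -c "
from h import *
go([.4110,.2323,.087],101.7);
rects('wrist',0.035,0.052,(0.3,0.53,.15,0.3))"
```

```text
t 31.5 tcp [0.4236 0.2271 0.1194] jaw 100.53 tiltfix [-0.32  0.83  0.  ] F [-0.3 -0.5  0.4] op 0.898 j [ 0.1   0.65 -0.82  2.1   0.76  0.7   0.52]
delta cm [-1.26  0.52 -3.24] turn 1.17 deck [0.2073 0.1964]
wrist px [337. 231.] n 15100 z 0.0442 c [411.6 232. ] s [63.8 52.3] a 11.6
```

{"method": "move_arm", "body": {
  "targets": [
    [-1.2,0.5,0,-0.3,0.7,1.1],
    [-0.2,0.1,0,0,0,0],
    [0,0,-1,0,0,0],
    [0,0,0,0,0,0]
  ]
}}

```text
t: 31.88
tcp_pos: [0.411, 0.2342, 0.1127]
orientation: [0.704, -0.703, -0.074, 0.069]
contact_force: [1.2, -1.0, -1.0]
opening: 0.898
```

```bash
python3 -c "
from h import *
go([.4114,.2322,.088],101.6)"
```

```text
t 31.88 tcp [0.411  0.2342 0.1127] jaw 101.57 tiltfix [-0.17  0.39  0.  ] F [ 1.2 -1.  -1. ] op 0.898 j [ 0.07  0.66 -0.82  2.11  0.78  0.69  0.5 ]
delta cm [ 0.04 -0.2  -2.47] turn 0.03 deck [0.2137 0.2094]
```

{"method": "move_arm", "body": {
  "targets": [
    [0,-0.1,-1,0,0.3,0],
    [0,0,-1,0,0,0],
    [0,0,-0.4,0,0,0],
    [0,0,0,0,0,0]
  ]
}}

```text
t: 32.22
tcp_pos: [0.4116, 0.2333, 0.0869]
orientation: [0.705, -0.702, -0.073, 0.07]
contact_force: [-0.4, -1.1, -0.1]
opening: 0.899
```

```bash
python3 -c "
from h import *
go([.4114,.2322,.088],101.6)"
```

```text
t 32.22 tcp [0.4116 0.2333 0.0869] jaw 101.58 tiltfix [-0.19  0.18  0.  ] F [-0.4 -1.1 -0.1] op 0.899 j [ 0.04  0.7  -0.77  2.12  0.83  0.65  0.46]
delta cm [-0.02 -0.11  0.11] turn 0.02 deck [0.2129 0.2088]
```

{"method": "move_arm", "body": {
  "targets": [
    [0,0,0,0,0,0],
    [0,0,0,0,0,0],
    [0,0,0,0,0,0],
    [0,0,0,0,0,0]
  ],
  "jaw": 0.0
}}

```text
t: 32.55
tcp_pos: [0.4113, 0.2332, 0.0864]
orientation: [0.704, -0.703, -0.072, 0.071]
contact_force: [-0.4, -0.4, -2.3]
opening: 0.599
```

```bash
python3 -c "
from h import *
pose()"
```

```text
t 32.55 tcp [0.4113 0.2332 0.0864] jaw 101.61 tiltfix [-0.12  0.12  0.  ] F [-0.4 -0.4 -2.3] op 0.599 j [ 0.04  0.7  -0.77  2.12  0.83  0.65  0.46]
```

{"method": "move_arm", "body": {
  "targets": [
    [0,0,1,0,0,0],
    [0,0,3,0,0,0],
    [0,0,4,0,0,0],
    [0,0,4,0,0,0],
    [0.5,0,3,0,0,0],
    [1,0,0,0,0,0],
    [0,0,0,0,0,0]
  ]
}}

```text
t: 33.13
tcp_pos: [0.4231, 0.2328, 0.2448]
orientation: [0.704, -0.703, -0.072, 0.074]
contact_force: [0.4, -0.9, -2.4]
opening: 0.599
```

```bash
python3 hand.py
```

```text
t 33.13 tcp [0.4231 0.2328 0.2448] jaw 101.84 tiltfix [-0.02 -0.14 -0.  ] F [ 0.4 -0.9 -2.4] op 0.599 j [ 0.27  0.49 -1.04  2.01  0.52  0.94  0.74]
lid depth ahead of TCP 0.04 9363
tool x,z centre [-0.2  0.1] [64.7 63.5] 90.0 [322.48056129 300.03255983]
x range [-0.0315  0.0304] mid -0.0005
-0.012 -0.032 0.0314
0 -0.032 0.0314
0.012 -0.0318 0.0315
```

{"method": "move_arm", "body": {
  "targets": [
    [2.2,-2,0,0,0,-2.2],
    [2.2,-2,0,0,0,-2.2],
    [2.2,-2,0,0,0,-2.2],
    [2.2,-2,0,0,0,-2.2],
    [2.2,-2,0,0,0,-2.2],
    [2.2,-2,0,0,0,-2.2],
    [1.8,-2,0,0,0,-2],
    [0,0,0,0,0,0],
    [0,0,0,0,0,0]
  ]
}}

```text
t: 33.93
tcp_pos: [0.567, 0.0859, 0.2307]
orientation: [-0.706, 0.707, -0.031, 0.012]
contact_force: [-0.6, 0.4, -2.2]
opening: 0.601
```

```bash
python3 -c "
from h import *
go([.580,.0866,.1714],86.4)"
```

```text
t 33.93 tcp [0.567  0.0859 0.2307] jaw 86.57 tiltfix [ 0.06 -1.56  0.  ] F [-0.6  0.4 -2.2] op 0.601 j [ 0.44  0.62 -0.88  1.8   0.55  1.02  0.85]
delta cm [ 1.3   0.07 -5.93] turn -0.17 deck [0.0738 0.0458]
```

{"method": "move_arm", "body": {
  "targets": [
    [1.3,0,-1,0,-1.5,0],
    [0,0,-1.5,0,0,0],
    [0,0,-1.5,0,0,0],
    [0,0,0,0,0,0],
    [0,0,0,0,0,0]
  ]
}}

```text
t: 34.35
tcp_pos: [0.5737, 0.0882, 0.1824]
orientation: [-0.706, 0.708, -0.024, 0.014]
contact_force: [0.2, 1.1, -1.4]
opening: 0.601
```

```bash
python3 -c "
from h import *
go([.580,.0866,.1714],86.4)"
```

```text
t 34.35 tcp [0.5737 0.0882 0.1824] jaw 86.91 tiltfix [ 0.1  -0.79  0.  ] F [ 0.2  1.1 -1.4] op 0.601 j [ 0.4   0.68 -0.83  1.82  0.61  0.93  0.81]
delta cm [ 0.63 -0.16 -1.1 ] turn -0.51 deck [0.0764 0.0392]
```

{"method": "move_arm", "body": {
  "targets": [
    [0.6,-0.15,0,0,-0.7,-0.5],
    [0.15,0,0,0,0,0],
    [0,0,0,0,0,0]
  ]
}}

```text
t: 34.6
tcp_pos: [0.5801, 0.0883, 0.1822]
orientation: [-0.706, 0.707, -0.022, 0.02]
contact_force: [0.0, 0.0, -1.6]
opening: 0.601
```

```bash
python3 -c "
from h import *
go([.580,.0866,.1714],86.4)"
```

```text
t 34.6 tcp [0.5801 0.0883 0.1822] jaw 86.56 tiltfix [ 0.08 -0.17  0.  ] F [ 0.   0.  -1.6] op 0.601 j [ 0.4   0.69 -0.83  1.81  0.62  0.93  0.8 ]
delta cm [-0.01 -0.17 -1.08] turn -0.16 deck [0.0769 0.0329]
```

{"method": "move_arm", "body": {
  "targets": [
    [0,-0.2,-0.3,0,0,-0.1],
    [0,-0.05,-0.3,0,0,0],
    [0,0,0,0,0,0]
  ]
}}

```text
t: 34.85
tcp_pos: [0.5808, 0.0859, 0.1774]
orientation: [-0.706, 0.707, -0.022, 0.022]
contact_force: [-0.1, -0.7, -2.2]
opening: 0.6
```

```bash
python3 -c "
from h import *
go([.580,.0866,.1714],86.4)"
```

```text
t 34.85 tcp [0.5808 0.0859 0.1774] jaw 86.45 tiltfix [ 0.08 -0.01  0.  ] F [-0.1 -0.7 -2.2] op 0.6 j [ 0.4   0.69 -0.82  1.81  0.63  0.92  0.8 ]
delta cm [-0.08  0.07 -0.6 ] turn -0.05 deck [0.0745 0.032 ]
```

{"method": "move_arm", "body": {
  "targets": [
    [-0.1,0.07,-0.3,0,0,0],
    [0,0,-0.3,0,0,0],
    [0,0,-0.2,0,0,0],
    [0,0,0,0,0,0]
  ]
}}

```text
t: 35.18
tcp_pos: [0.5804, 0.0867, 0.1719]
orientation: [-0.706, 0.708, -0.021, 0.023]
contact_force: [-0.2, -0.9, -1.3]
opening: 0.599
```

```bash
python3 -c "
from h import *
go([.580,.0866,.1714],86.4)"
```

```text
t 35.18 tcp [0.5804 0.0867 0.1719] jaw 86.4 tiltfix [0.18 0.12 0.  ] F [-0.2 -0.9 -1.3] op 0.599 j [ 0.39  0.7  -0.81  1.82  0.64  0.91  0.79]
delta cm [-0.04 -0.01 -0.05] turn 0.0 deck [0.0753 0.0325]
```

Seated height reached with no load; release and check.

{"method": "move_arm", "body": {
  "targets": [
    [0,0,-0.1,0,0,0],
    [0,0,0,0,0,0]
  ]
}}

```text
t: 35.35
tcp_pos: [0.5806, 0.0869, 0.1714]
orientation: [-0.706, 0.708, -0.021, 0.023]
contact_force: [-0.7, -0.1, -0.4]
opening: 0.604
```

{"method": "move_arm", "body": {
  "targets": [
    [0,0,0,0,0,0],
    [0,0,0,0,0,0],
    [0,0,0.8,0,0,0],
    [0,0,2,0,0,0],
    [0,0,3,0,0,0],
    [0,-1,3,0,0,0],
    [0,0,0,0,0,0],
    [0,0,0,0,0,0]
  ],
  "jaw": 0.9
}}

```text
t: 36.02
tcp_pos: [0.5796, 0.0773, 0.2629]
orientation: [-0.706, 0.707, -0.021, 0.022]
contact_force: [-0.3, -0.4, -0.8]
opening: 0.9
```

```bash
python3 view.py u; python3 m.py | grep -E "tub|scr"
```

```text
t 36.02 tcp [0.5796 0.0773 0.2629] jaw 86.52 tiltfix [0.09 0.01 0.  ] F [-0.3 -0.4 -0.8] op 0.9 j [ 0.47  0.59 -0.9   1.76  0.53  1.05  0.89]
delta cm [ 0.01  0.92 -8.89] turn -0.12 deck [0.0659 0.0328]
wrist px [338. 211.] n 8145 z 0.1292 c [580.4  86.9] s [52.3 62.8] a 86.4
wrist px [337. 307.] n 6329 z 0.1291 c [651.8  82.7] s [52.1 63.9] a 86.5
top px [311. 166.] n 41 z 0.1276 c [677.6  70.2] s [34.1 13.7] a 61.8
tub [200.6 158.8] 49 med z 0.044 mean [0.6961 0.3806 0.0442] rect [695.5 376.1] [24.4 49.7] 65.3
tub [216.1 240. ] 40 med z 0.043 mean [0.4726 0.3281 0.0431] rect [471.3 328.2] [ 3.2 68.7] 88.3
tub [478.3 243.5] 451 med z 0.0439 mean [ 0.4818 -0.3939  0.0436] rect [ 481.4 -394.5] [54.3 62.2] 72.3
scr [199.9 157.3] 39 med z 0.055 mean [0.699  0.3794 0.0551] rect [697.2 378. ] [23.1 54.2] 60.9
scr [210.7 240.6] 236 med z 0.0591 mean [0.4716 0.3384 0.059 ] rect [471.9 339.2] [24.5 69. ] 86.4
```

View pics/u_wrist.png

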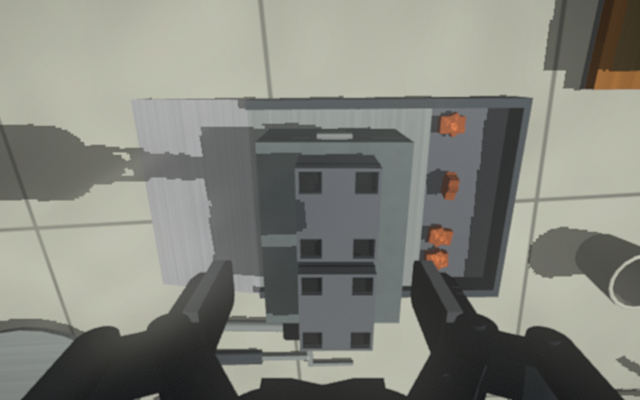

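{"method": "move_arm", "body": {
  "targets": [
    [-0.8,-3.9,0,0,0,-1.2],
    [-0.8,-3.9,0,0,0,-1.2],
    [-0.8,-3.9,0,0,0,-1.2],
    [-0.8,-3.9,0,0,0,-1.2],
    [-0.8,-3.9,0,0,0,-1.2],
    [-0.8,-3.9,0,0,0,-1.2],
    [-0.8,-3.9,0,0,0,-1.2],
    [-0.8,-3.9,0,0,0,-1.2],
    [-0.8,-3.9,0,0,0,-1.2],
    [-0.8,-3.9,0,0,0,-1.2]
  ]
}}

```text
t: 37.2
tcp_pos: [0.4918, -0.3123, 0.2567]
orientation: [0.705, -0.698, 0.091, -0.086]
contact_force: [1.2, -0.9, -0.6]
opening: 0.895
```

```bash
python3 -c "
from h import *
go([.4815,-.3945,.15],72.5)"
```

```text
t 37.2 tcp [ 0.4918 -0.3123  0.2567] jaw 75.62 tiltfix [-0.68 -0.37 -0.  ] F [ 1.2 -0.9 -0.6] op 0.895 j [ 1.14  0.57 -0.84  1.77  0.48  1.03  1.43]
delta cm [ -1.03  -8.22 -10.67] turn -3.12 deck [-0.3278  0.1   ]
```

{"method": "move_arm", "body": {
  "targets": [
    [-0.4,-3.2,-1,-0.3,-0.2,-1.5],
    [-0.4,-3.2,-2,-0.3,-0.2,-1.5],
    [-0.2,-1,-2.5,0,0,0],
    [0,0,-2.5,0,0,0],
    [0,0,0,0,0,0]
  ]
}}

```text
t: 37.62
tcp_pos: [0.4748, -0.4036, 0.171]
orientation: [-0.696, 0.699, -0.115, 0.114]
contact_force: [-1.3, 0.2, -1.1]
opening: 0.902
```

```bash
python3 -c "
from h import *
go([.4815,-.3945,.088],72.5);
rects('wrist',0.035,0.052,(0.4,0.56,-.48,-.3))"
```

```text
t 37.62 tcp [ 0.4748 -0.4036  0.171 ] jaw 71.33 tiltfix [ 0.22 -0.1   0.  ] F [-1.3  0.2 -1.1] op 0.902 j [ 1.16  0.72 -0.73  1.73  0.58  0.92  1.44]
delta cm [ 0.67  0.91 -8.3 ] turn 1.17 deck [-0.4198  0.1123]
wrist px [337. 224.] n 8454 z 0.0442 c [ 482.8 -397.2] s [52.1 63.3] a 72.7
```

{"method": "move_arm", "body": {
  "targets": [
    [0.8,0.7,-0.5,0.2,0,1.3],
    [0,0,-1.5,0,0,0],
    [0,0,-1.5,0,0,0],
    [0,0,-1,0,0,0],
    [0,0,0,0,0,0]
  ]
}}

```text
t: 38.08
tcp_pos: [0.4891, -0.3925, 0.129]
orientation: [-0.699, 0.7, -0.101, 0.106]
contact_force: [-0.9, -0.1, 0.1]
opening: 0.898
```

```bash
python3 -c "
from h import *
go([.4825,-.3966,.088],72.7);
rects('wrist',0.035,0.052,(0.4,0.56,-.48,-.3))"
```

```text
t 38.08 tcp [ 0.4891 -0.3925  0.129 ] jaw 73.19 tiltfix [0.18 0.39 0.  ] F [-0.9 -0.1  0.1] op 0.898 j [ 1.12  0.77 -0.7   1.74  0.63  0.86  1.41]
delta cm [-0.66 -0.41 -4.1 ] turn -0.49 deck [-0.408   0.0986]
wrist px [309. 237.] n 13129 z 0.0442 c [ 482.8 -397.2] s [52.2 63.3] a 72.7
```

{"method": "move_arm", "body": {
  "targets": [
    [-0.6,-0.5,0,0.1,0.3,-0.5],
    [-0.1,0,-1.2,0,0,0],
    [0,0,-1,0,0,0],
    [0,0,0,0,0,0]
  ]
}}

```text
t: 38.47
tcp_pos: [0.4826, -0.3985, 0.1076]
orientation: [-0.698, 0.7, -0.105, 0.108]
contact_force: [-1.1, 0.1, -0.6]
opening: 0.901
```

```bash
python3 -c "
from h import *
go([.4827,-.397,.088],72.7)"
```

```text
t 38.47 tcp [ 0.4826 -0.3985  0.1076] jaw 72.66 tiltfix [0.23 0.22 0.  ] F [-1.1  0.1 -0.6] op 0.901 j [ 1.12  0.8  -0.67  1.75  0.66  0.83  1.4 ]
delta cm [ 0.01  0.15 -1.96] turn 0.04 deck [-0.4143  0.1048]
```

{"method": "move_arm", "body": {
  "targets": [
    [0,0.15,-1,0.1,0.1,0],
    [0,0,-0.9,0,0,0],
    [0,0,0,0,0,0]
  ]
}}

```text
t: 38.72
tcp_pos: [0.4821, -0.3973, 0.0865]
orientation: [-0.698, 0.7, -0.106, 0.108]
contact_force: [-1.3, 0.1, -0.6]
opening: 0.902
```

```bash
python3 -c "
from h import *
go([.4827,-.397,.088],72.7)"
```

```text
t 38.72 tcp [ 0.4821 -0.3973  0.0865] jaw 72.61 tiltfix [0.13 0.1  0.  ] F [-1.3  0.1 -0.6] op 0.902 j [ 1.1   0.83 -0.65  1.75  0.68  0.8   1.38]
delta cm [0.06 0.03 0.15] turn 0.09 deck [-0.4131  0.1053]
```

{"method": "move_arm", "body": {
  "targets": [
    [0,0,0,0,0,0],
    [0,0,0,0,0,0],
    [0,0,0,0,0,0],
    [0,0,0,0,0,0]
  ],
  "jaw": 0.0
}}

```text
t: 39.05
tcp_pos: [0.4823, -0.3969, 0.0859]
orientation: [-0.699, 0.699, -0.106, 0.107]
contact_force: [0.6, 0.2, -1.7]
opening: 0.599
```

```bash
python3 -c "
from h import *
pose()"
```

```text
t 39.05 tcp [ 0.4823 -0.3969  0.0859] jaw 72.63 tiltfix [0.08 0.08 0.  ] F [ 0.6  0.2 -1.7] op 0.599 j [ 1.1   0.83 -0.65  1.75  0.68  0.8   1.38]
```

{"method": "move_arm", "body": {
  "targets": [
    [0,0,1,0,0,0],
    [0,0,3,0,0,0],
    [0,0,4,0,0,0],
    [0,0,4,0,0,0],
    [0,0,4,0,0,0],
    [0,0,3,0,0,0],
    [0,0,0,0,0,0]
  ]
}}

```text
t: 39.63
tcp_pos: [0.4794, -0.3931, 0.285]
orientation: [0.7, -0.698, 0.107, -0.104]
contact_force: [1.6, -0.2, -0.8]
opening: 0.602
```

```bash
python3 hand.py
```

```text
t 39.63 tcp [ 0.4794 -0.3931  0.285 ] jaw 72.8 tiltfix [-0.2  -0.19 -0.  ] F [ 1.6 -0.2 -0.8] op 0.602 j [ 1.22  0.59 -0.82  1.66  0.47  1.11  1.53]
lid depth ahead of TCP 0.04 14167
tool x,z centre [0.9 4.2] [63.9 71.7] 0.8 [323.28505393 303.33803485]
x range [-0.0304  0.0317] mid 0.0007
-0.012 -0.0309 0.033
0 -0.0309 0.0326
0.012 -0.0309 0.0327
```

{"method": "move_arm", "body": {
  "targets": [
    [0.8,3.8,0,0,0,1.1],
    [0.8,3.8,0,0,0,1.1],
    [0.8,3.8,0,0,0,1.1],
    [0.8,3.8,0,0,0,1.1],
    [0.8,3.8,0,0,0,1.1],
    [0.8,3.8,0,0,0,1.1],
    [0.8,3.8,0,0,0,1.1],
    [0.8,3.8,0,0,0,1.1],
    [0.8,3.8,0,0,0,1.1],
    [0,0,0,0,0,0]
  ]
}}

```text
t: 40.52
tcp_pos: [0.5399, -0.0404, 0.2746]
orientation: [0.706, -0.705, 0.053, -0.039]
contact_force: [-0.2, 0.6, -0.7]
opening: 0.599
```

```bash
python3 -c "
from h import *
go([.5796,.0869,.2109],86.4)"; python3 m.py | grep -E "tub|scr"
```

```text
t 40.52 tcp [ 0.5399 -0.0404  0.2746] jaw 82.52 tiltfix [-0.22 -1.13 -0.  ] F [-0.2  0.6 -0.7] op 0.599 j [ 0.73  0.51 -0.93  1.84  0.46  1.05  1.05]
delta cm [ 3.97 12.73 -6.37] turn 3.88 deck [-0.0537  0.0663]
tub [201.1 159.7] 70 med z 0.046 mean [0.6937 0.3787 0.0453] rect [691.2 375.5] [28.4 55.2] 72.4
tub [216. 241.] 41 med z 0.0447 mean [0.4699 0.3281 0.0439] rect [471.2 327.9] [ 3.8 68.7] 88.9
scr [210.7 240.5] 234 med z 0.0592 mean [0.472  0.3386 0.0591] rect [471.8 339. ] [24.7 69. ] 86.9
```

{"method": "move_arm", "body": {
  "targets": [
    [0.9,3,0,0,-0.5,1],
    [0.9,3,0,0,-0.5,1],
    [0.9,3,-0.5,0,0,1],
    [0.7,2.5,-0.5,0,0,0.8],
    [0,0,-1,0,0,0],
    [0,0,0,0,0,0],
    [0,0,0,0,0,0]
  ]
}}

```text
t: 41.2
tcp_pos: [0.5724, 0.0577, 0.2463]
orientation: [-0.703, 0.71, -0.037, 0.026]
contact_force: [0.3, 0.2, -0.3]
opening: 0.602
```

```bash
python3 -c "
from h import *
go([.5796,.0869,.2109],86.4)"; python3 hand.py
```

```text
t 41.2 tcp [0.5724 0.0577 0.2463] jaw 84.92 tiltfix [ 0.5  -0.86  0.  ] F [ 0.3  0.2 -0.3] op 0.602 j [ 0.5   0.6  -0.89  1.79  0.54  1.04  0.88]
delta cm [ 0.72  2.92 -3.54] turn 1.48 deck [0.0459 0.039 ]
t 41.2 tcp [0.5724 0.0577 0.2463] jaw 84.92 tiltfix [ 0.5  -0.86  0.  ] F [ 0.3  0.2 -0.3] op 0.602 j [ 0.5   0.6  -0.89  1.79  0.54  1.04  0.88]
lid depth ahead of TCP 0.04 14261
tool x,z centre [1.  3.8] [71.7 63.5] 89.7 [323.19290755 303.20992706]
x range [-0.0303  0.0317] mid 0.0007
-0.012 -0.0306 0.0325
0 -0.0306 0.0327
0.012 -0.0306 0.0327
```

View pics/hand.png

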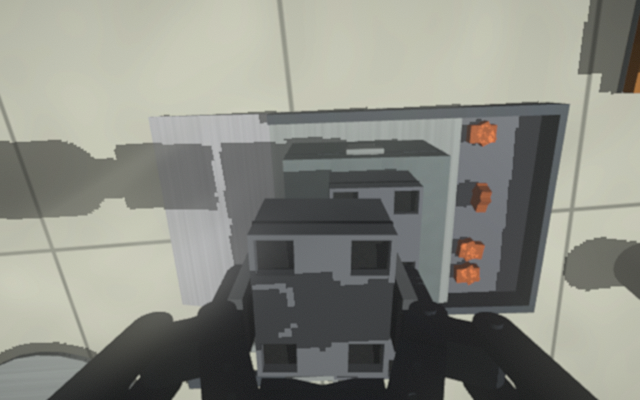

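{"method": "move_arm", "body": {
  "targets": [
    [0.5,1.5,0,0.4,-0.8,1],
    [0.3,1.5,0,0,0,0.5],
    [0,0,-0.6,0,0,0],
    [0,0,-0.8,0,0,0],
    [0,0,0,0,0,0],
    [0,0,0,0,0,0]
  ]
}}

```text
t: 41.75
tcp_pos: [0.5816, 0.0805, 0.2309]
orientation: [-0.705, 0.708, -0.025, 0.026]
contact_force: [-0.5, -1.0, -0.2]
opening: 0.602
```

```bash
python3 -c "
from h import *
go([.5796,.0869,.2109],86.4)"
```

```text
t 41.75 tcp [0.5816 0.0805 0.2309] jaw 85.81 tiltfix [0.3  0.05 0.  ] F [-0.5 -1.  -0.2] op 0.602 j [ 0.44  0.63 -0.88  1.78  0.57  1.01  0.84]
delta cm [-0.2   0.64 -2.  ] turn 0.59 deck [0.0692 0.031 ]
```

{"method": "move_arm", "body": {
  "targets": [
    [-0.2,0.7,0,0.3,0,0.5],
    [0,0.2,-0.4,0,0,0],
    [0,0,-0.4,0,0,0],
    [0,0,0,0,0,0],
    [0,0,0,0,0,0]
  ]
}}

```text
t: 42.17
tcp_pos: [0.5792, 0.0885, 0.2219]
orientation: [-0.707, 0.707, -0.023, 0.023]
contact_force: [0.3, 1.1, -2.2]
opening: 0.601
```

```bash
python3 -c "
from h import *
go([.5796,.0869,.2109],86.4)"
```

```text
t 42.17 tcp [0.5792 0.0885 0.2219] jaw 86.22 tiltfix [0.03 0.03 0.  ] F [ 0.3  1.1 -2.2] op 0.601 j [ 0.43  0.64 -0.87  1.79  0.58  0.99  0.83]
delta cm [ 0.04 -0.16 -1.1 ] turn 0.18 deck [0.077  0.0337]
```

{"method": "move_arm", "body": {
  "targets": [
    [0,-0.2,-0.3,0,0,0.2],
    [0,0,-0.3,0,0,0],
    [0,0,0,0,0,0],
    [0,0,0,0,0,0]
  ]
}}

```text
t: 42.5
tcp_pos: [0.5794, 0.0859, 0.2152]
orientation: [-0.706, 0.707, -0.022, 0.022]
contact_force: [0.2, 0.5, -1.5]
opening: 0.601
```

```bash
python3 -c "
from h import *
go([.5796,.0869,.2109],86.4)"
```

```text
t 42.5 tcp [0.5794 0.0859 0.2152] jaw 86.42 tiltfix [0.05 0.04 0.  ] F [ 0.2  0.5 -1.5] op 0.601 j [ 0.43  0.65 -0.87  1.8   0.59  0.98  0.83]
delta cm [ 0.02  0.1  -0.43] turn -0.02 deck [0.0744 0.0335]
```

{"method": "move_arm", "body": {
  "targets": [
    [0,0.1,-0.2,0,0,0],
    [0,0,-0.3,0,0,0],
    [0,0,0,0,0,0]
  ]
}}

```text
t: 42.75
tcp_pos: [0.5798, 0.0872, 0.2107]
orientation: [-0.707, 0.707, -0.021, 0.023]
contact_force: [0.7, -0.2, -1.4]
opening: 0.603
```

```bash
python3 -c "
from h import *
go([.5796,.0869,.2109],86.4)"
```

```text
t 42.75 tcp [0.5798 0.0872 0.2107] jaw 86.41 tiltfix [0.04 0.12 0.  ] F [ 0.7 -0.2 -1.4] op 0.603 j [ 0.42  0.65 -0.86  1.8   0.59  0.97  0.82]
delta cm [-0.02 -0.03  0.02] turn -0.01 deck [0.0758 0.0331]
```

Down at the seated height with no load; release, rise and check.

{"method": "move_arm", "body": {
  "targets": [
    [0,0,0,0,0,0],
    [0,0,0,0,0,0],
    [0,0,0.8,0,0,0],
    [0,0,2,0,0,0],
    [0,0,3,0,0,0],
    [0,-1,3,0,0,0],
    [0,0,0,0,0,0],
    [0,0,0,0,0,0]
  ],
  "jaw": 0.9
}}

```text
t: 43.42
tcp_pos: [0.5793, 0.0781, 0.3041]
orientation: [0.707, -0.707, 0.021, -0.022]
contact_force: [-0.9, 1.0, -0.3]
opening: 0.9
```

```bash
python3 view.py w; python3 m.py | grep -E "tub|scr"; python3 - <<'E'
from h import *
f=snap('scene'); cv2.imwrite('pics/w_scn.png',cv2.resize(f['color'][60:330,180:480],None,fx=2,fy=2))
E
```

```text
t 43.42 tcp [0.5793 0.0781 0.3041] jaw 86.54 tiltfix [-0.03  0.1   0.  ] F [-0.9  1.  -0.3] op 0.9 j [ 0.5   0.55 -0.95  1.72  0.49  1.12  0.92]
delta cm [  0.04   0.84 -13.01] turn -0.14 deck [0.0667 0.0332]
wrist px [335. 154.] n 604 z 0.1331 c [549.7  89.2] s [52.5  1.3] a 86.5
wrist px [333. 287.] n 3431 z 0.1293 c [659.3  82.3] s [52.  50.4] a 85.9
wrist px [337. 214.] n 8144 z 0.1692 c [581.   87.4] s [52.1 63.1] a 86.3
tub [200.3 158.8] 59 med z 0.0458 mean [0.696  0.3811 0.0451] rect [695.6 377.4] [27.7 50.7] 64.7
tub [216.1 241.4] 37 med z 0.0423 mean [0.4688 0.3279 0.0429] rect [471.1 327.9] [ 3.2 69. ] 88.4
scr [209.5 166.8] 36 med z 0.0555 mean [0.6734 0.3517 0.0553] rect [675.7 352.5] [22.6 53.8] 36.1
scr [210.8 240.6] 239 med z 0.0592 mean [0.4716 0.3383 0.0591] rect [471.8 339. ] [25.3 69.3] 85.8
```

View pics/w_wrist.png

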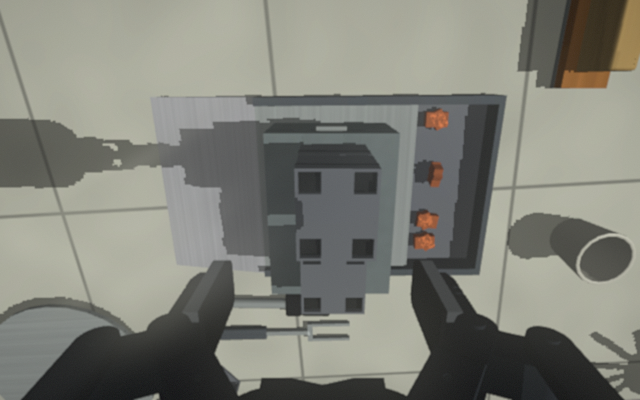

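View pics/w_scn.png

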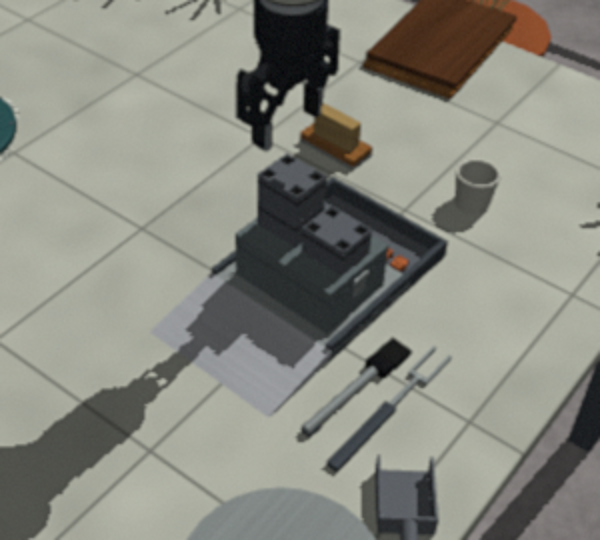

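```bash
python3 chips.py; python3 - <<'E'
from h import *
rects('top',.084,.096,(.5,.75,-.05,.2)); rects('top',.012,.022,(.4,.56,.27,.42))
pose(); env.finish_job()
E
```

```text
[586.  81.] 740 deck [0.319 0.111] x range [0.297 0.119] topz [0.017 0.018 0.019]
[437. 121.] 341 deck [0.183 0.074] x range [0.172 0.083] topz [0.01  0.011 0.013]
[437. 180.] 135 deck [0.185 0.016] x range [0.18  0.025] topz [0.017 0.022 0.024]
[428. 223.] 263 deck [ 0.183 -0.037] x range [ 0.172 -0.029] topz [0.01  0.011 0.013]
[425. 244.] 255 deck [ 0.182 -0.063] x range [ 0.171 -0.054] topz [0.01  0.011 0.012]
top px [289. 163.] n 33 z 0.0898 c [682.9 127.1] s [17.1 16.4] a 3.3
top px [321. 171.] n 180 z 0.0896 c [674.1  45.2] s [79.8 39.9] a 43.7
top px [217. 240.] n 269 z 0.0175 c [471.3 339.6] s [ 45.6 100.2] a 86.3
t 43.97 tcp [0.5789 0.0782 0.3022] jaw 86.59 tiltfix [-0.04 -0.07 -0.  ] F [0.3 0.6 0.1] op 0.896 j [ 0.5   0.55 -0.94  1.73  0.49  1.12  0.92]
the job is handed in; nothing more can be done
```

I finished the task and handed the job in at about 44 s of the 208 s allowed. `finish_job` gives no verdict, so the results below are my own last measurements.

- **Chips:** I swept all four into the tray in two passes with the scraper. They lie at deck x 0.182–0.185 m, with the highest point at z 0.024 m. One chip stands on edge, but it is inside the limits.
- **Scraper:** It stands upright on the tiles at about (0.472, 0.339), roughly 65 mm clear of the tray. It was knocked about 4 cm aside during the run; I left it there, since its top (59 mm) and foot (17.5 mm) heights show it is still upright.
- **Toolbox:** I squared it and pushed it up the ramp with the open fingers. When last measured, its centre was at about deck x 0.074, y −0.003 m, turned about 0.6°, with the lid at z 0.0895 m, so it is flat and wholly on the deck. I did not measure its centre again at the end because the tubs hid most of the lid; the seated tubs showed no shift.
- **Tubs:** Two are seated in the nests, with lids at 0.129 m (expected 0.130 m). The third is seated on the tub nearer the robot, with its lid at 0.169 m (expected 0.170 m), about 1 mm off that tub and within 0.2° of it.
- **Cup, brush and fork:** I did not touch them, and in the last pictures they look unmoved. I did not measure their positions closely.

The top and wrist cameras agreed to about 1–2 mm. No check failed, and the gripper was clear of everything when I handed in.

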